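# Shake a batch of bottles behind a child lock

### The arm

A 6-joint arm with a two-finger parallel gripper is mounted at the origin on the work surface. World frame = base frame: x ahead of the robot, y to its left, z up, the work surface at z = 0. Lengths are in mm, angles in rad, forces in N, time in s.
With the tool pointing down it reaches from about 350 to 875 mm from the base axis. Payload 4.2 kg.
Tool frame: the origin (TCP) lies at the very end of the fingers, on their centre line; the grasp point (between the pads) lies 19 mm behind it (arm.pinch_z is the distance from the TCP to the grasp point, in mm); x points along the fingers, y is the direction in which the jaws open and shut, and the axes are right-handed (so a half turn about x gives the same grasp; the last joint's range is limited). The gripper opens to 85 mm and grips with 20 to 120 N. Pads are 22 mm wide; open, the fingers measure 114 mm over their backs; the gripper's body (76 mm by 85 mm) begins 54 mm behind the grasp point. The pads swing forward as they close: fully open they stand 13 mm farther back than shut.
Start: joints at [-0.844, 0.385, 0.008, 0, -1.194, -0.259], TCP at [281.838, -557.823, 231.312] pointing down, gripper open.
Joint ranges: [-3.14, 3.14], [-1.21, 2.06], [-1.07, 1.41], [-3.16, 2.05], [-2.99, -0.16], [-3.1, 3.1]. Speed limits (rad/s): [2.79, 2.79, 3.14, 3.14, 3.14, 3.14].

### API

Orientations are given as a unit quaternion [x, y, z, w].
In Python, from bench import arm gives the robot as it stands.
- The arm moves only by the tool drive_tool, never from a script. Its argument "motion" is a list of rows, each a list of 4 numbers: the shift along the tool's x, y, z in mm, then the turn about the tool's x in degrees. In form: [[dx, dy, dz, spin], ...]. A call has 1 to 10 rows; each row shifts and turns the commanded pose from where the row before left it, along the tool's axes as they then stand; what a row does not reach is not made up. A row lasts 1/12 s, in which the tool goes at most 41.7 mm and 7.16 degrees, less where a joint would pass 70% of its speed; a pose out of reach is approached as far as the arm can. A call with a gripper value outside its range is refused whole. "grip" is the finger opening in mm, from 0 to 85.4, set as the call begins (left out, the last holds). The fingers move at their own pace and stop on an object; the grip force is fixed at half the most. Time passes only in rows, so rows that do not move let the fingers close. It gives the time, the measured TCP pose, the force and the opening at its end, in the units of the state.
- arm.read_state(): the state, without advancing time (a new reading comes with each control period).
- arm.get_image(name): name is "scene" or "top" or "wrist"; returns the picture (420x560x3 uint8, red, green, blue); there is no depth.
- arm.calibration(name): a dict with "K" (3x3 intrinsics, pixels), "eye" and "attitude" of the camera in the world; the wrist camera has in their place "T_tool_cam" (4x4, takes a point from camera to tool coordinates, whose origin is the TCP and whose axes are the tool frame's). Camera axes: x right, y up, looking along -z (the intrinsics and any distortion apply to the point x, -y, -z); pixel columns grow to the right and rows downward; lengths in mm; the calibration is good to about 2 mm. The wrist camera is an equidistant fisheye: a pixel r from the principal point sees the ray r / f radians off the axis. A picture is of the moment at which its call begins: read the wrist's pose just before it. calibration takes no time and is no camera call.
- arm.job_done(): hands the job in, once; it reports no verdict.
The state is a dict: "clock": time; "joints": joint angles; "joint_vel": joint speeds; "joint_efforts": joint torques, N m; "position": TCP position; "ee_rot": TCP orientation; "contact_force": force on the tool from outside, world axes, zero at the start; "wrist_torque": the same for the moment, N m; "gripper_width": finger opening in mm.
Only numpy, scipy, OpenCV 4.12 (cv2) and the standard library are available. Lean on these libraries where they do the work, as an engineer would, in place of code of your own. Each camera call takes 0.05 s, during which the arm holds its last target. There are 200 camera calls.

### The job

Get the green tray out of the middle of the tray stack (lift the white one off first) and set it squarely in the middle of the shaker's plate, then stand all the green-capped bottles upright inside it; put the white tray back squarely on top of the grey one, which stays where it is. Only once the tray is loaded, slide the orange child lock fully aside, press the green start button all the way in, let it go and slide the lock fully back over it. Leave the beaker, the amber jar and the steel bowl alone.

Things in the scene. Friction and masses are not known exactly. Their poses are not given: they have to be found in the camera images.
- white_mid (a point): White open tray 140 (x) x 180 (y) x 45 (z) mm, walls and floor 6 mm thick, with a rib handle in the middle of its floor: 70 mm long (x), 12 mm thick (y), top 42 mm above the underside. Flat-bottomed; stacks rim to floor at 45 mm pitch, no catches. Point: the centre, 22.5 mm above its underside. At the start it lies on the green tray. About 0.22 kg.
- green_mid (a point): Green open tray 140 (x) x 180 (y) x 45 (z) mm, walls and floor 6 mm thick, with a rib handle in the middle of its floor: 70 mm long (x), 12 mm thick (y), top 42 mm above the underside. Flat-bottomed; stacks rim to floor at 45 mm pitch, no catches. Point: the centre, 22.5 mm above its underside. At the start it is the middle of the stack. About 0.22 kg.
- grey_mid (a point): Grey open tray 140 (x) x 180 (y) x 45 (z) mm, walls and floor 6 mm thick, with a rib handle in the middle of its floor: 70 mm long (x), 12 mm thick (y), top 42 mm above the underside. Flat-bottomed; stacks rim to floor at 45 mm pitch, no catches. Point: the centre, 22.5 mm above its underside. The bottom of the stack, on the table. About 0.45 kg.
- bottle1_mid (a point): Green-capped square bottle 1: clear body 46 x 46 x 58 mm, neck, and round green cap of 34 mm diameter from 66 to 92 mm above the underside; 92 mm tall, 0.11 to 0.22 kg. Point: its centre, 46 mm above its underside; z up. Two to four of the four bottles are present.
- bottle2_mid (a point): Green-capped square bottle 2: clear body 46 x 46 x 58 mm, neck, and round green cap of 34 mm diameter from 66 to 92 mm above the underside; 92 mm tall, 0.11 to 0.22 kg. Point: its centre, 46 mm above its underside; z up. Two to four of the four bottles are present.
- bottle3_mid (a point): Green-capped square bottle 3: clear body 46 x 46 x 58 mm, neck, and round green cap of 34 mm diameter from 66 to 92 mm above the underside; 92 mm tall, 0.11 to 0.22 kg. Point: its centre, 46 mm above its underside; z up. Two to four of the four bottles are present.
- bottle4_mid (a point): Green-capped square bottle 4: clear body 46 x 46 x 58 mm, neck, and round green cap of 34 mm diameter from 66 to 92 mm above the underside; 92 mm tall, 0.11 to 0.22 kg. Point: its centre, 46 mm above its underside; z up. Two to four of the four bottles are present.
- plate_mid (a point): Shaker (fixed): level aluminium plate 160 (x) x 200 (y) mm, top 80 mm above the table; it does not move. Point: centre of the plate's top; axes: the shaker's own. Along its -x side is a white control strip, x -173 to -85 mm from this point, 190 mm wide, top 55 mm above the table, with start button and child lock.
- start_top (a point): Green round start button, 28 mm diameter, in a black housing ring of 44 mm diameter, on the control strip 130 mm to -x and 30 mm to -y of the plate's centre. Point: centre of its top face (77 mm above the table, 10 mm above the ring). Pressed straight down; spring return.
- start (a joint): Travel of the start button: 0 out, 0.006 m all the way in (about 5 N); it springs back.
- lock_fin (a point): Orange child lock: a hood 60 (x) x 48 (y) mm covering the start button, top 86 mm above the table, with an upright grip fin in its middle, 32 (x) x 10 (y) mm and 30 mm tall (86 to 116 mm above the table). Point: centre of the fin, 101 mm above the table. It slides along the shaker's +y to uncover the button.
- lock (a joint): Travel of the child lock along the shaker's y axis: 0 closed over the button, grows to 0.060 m at the stop (button clear). Slides with about 1.5 N of friction, stays where left.
- beaker: Bystander: empty glass beaker, 90 mm across, 120 mm tall; origin at its underside.
- jar: Bystander: amber glass jar with a white lid, 60 mm across, 90 mm tall; origin at its underside.
- bowl: Bystander: steel bowl, 120 mm across, 50 mm tall; origin at its underside.

How it is judged:
By the outcome, as a careful person would: the job done as asked, in the order asked, and still so for the second after the job is handed in, with the robot touching nothing.
Of bottle1, bottle2, bottle3, bottle4 only 2 to 4 are there at a start; the rules pass over those that are not, and their reading is None.
At some moment in a run one of bottle1, bottle2, bottle3, bottle4, white may be knocked a few centimetres aside while the robot is not near it.
It also fails if it takes over 210 s, if anything falls off the work surface, if the arm or the gripper's body presses on something with over 40 N, if the wrist force passes 120 N, or if a joint passes its speed limit or range.

## Working session

There is one attempt and no reset: what is moved stays moved. The work goes in short steps, Python scripts to look and compute and a tool call to move; the robot and the scene stay as the last step left them, time stands still between calls to the robot, and variables do not carry over. Pictures are saved under pics/ and viewed, about 12 in all and at most 16, crops included, and the job is handed in when it is done.

Besides the shell and the picture viewer there is one more tool, called after "Emit:" in YAML: its name, and indented under it one key for each argument. drive_tool: Moves the arm, as the interface text tells. Its arguments: {"type":"object","properties":{"motion":{"type":"array"},"grip":{"type":"number"}},"required":["motion"]}

```bash
ls; mkdir -p pics
python3 - <<'E'
from bench import arm
import cv2,numpy as np
np.set_printoptions(precision=4,suppress=True)
print(arm.read_state())
for n in ("scene","top","wrist"):
    print(n,arm.calibration(n))
a=[arm.get_image(n) for n in ("scene","top","wrist")]
for n,i in zip(("scene","top","wrist"),a): cv2.imwrite(f"pics/{n}0.png",i[:,:,::-1])
cv2.imwrite("pics/all0.png",cv2.resize(np.hstack(a[:2])[:,:,::-1],(800,300)))
E
```

```text
pics
{'clock': 0.0, 'joints': array([-0.8444,  0.3855,  0.0066, -0.0005, -1.194 , -0.2586]), 'joint_vel': array([ 0.0002, -0.0011, -0.001 , -0.0003, -0.0002, -0.001 ]), 'joint_efforts': array([  0.0002, -39.2284,  18.8396,   4.1862,  -0.0047,   0.    ]), 'position': array([ 281.581 , -557.3172,  230.23  ]), 'ee_rot': array([-0.1631,  0.6881,  0.1646,  0.6877]), 'contact_force': array([ 0.4791, -0.1145, -0.5996]), 'wrist_torque': array([ 0.0165, -0.0231,  0.0248]), 'gripper_width': 85.31890332543828}
scene {'K': array([[444.2124,   0.    , 280.1714],
       [  0.    , 444.2124, 197.633 ],
       [  0.    ,   0.    ,   1.    ]]), 'eye': array([1356.6956,  -94.8687, 1021.5385]), 'attitude': array([0.2559, 0.2185, 0.621 , 0.7079])}
top {'K': array([[517.8369,   0.    , 286.0995],
       [  0.    , 517.8369, 211.3651],
       [  0.    ,   0.    ,   1.    ]]), 'eye': array([ 490.3993,  -17.5289, 1519.3075]), 'attitude': array([ 0.0279, -0.0142, -0.6964,  0.7169])}
wrist {'K': array([[325.1923,   0.    , 282.8276],
       [  0.    , 325.1923, 207.1968],
       [  0.    ,   0.    ,   1.    ]]), 'T_tool_cam': array([[  -0.0007,    0.3132,   -0.9497, -142.1838],
       [   1.    ,    0.001 ,   -0.0004,    1.0781],
       [   0.0009,   -0.9497,   -0.3132,  -81.1048],
       [   0.    ,    0.    ,    0.    ,    1.    ]])}
```

View pics/top0.png

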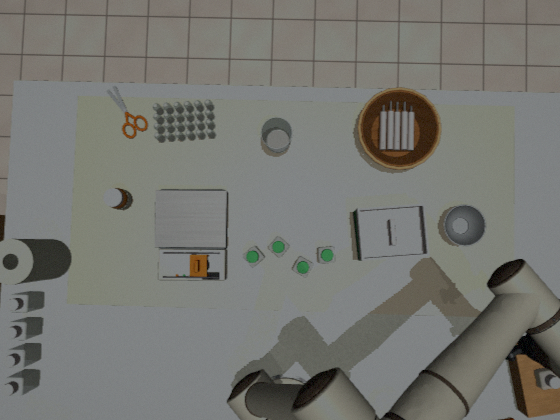

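View pics/scene0.png

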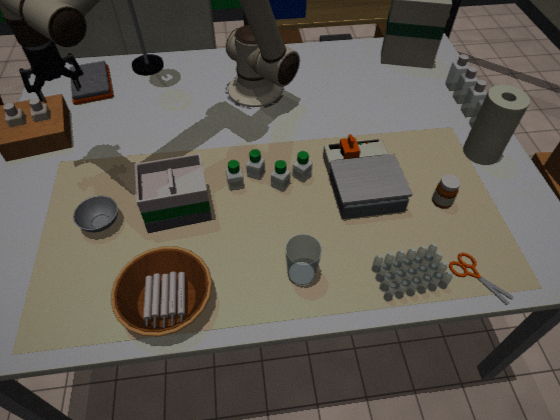

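```bash
cat > h.py <<'E'
from bench import arm
import cv2,numpy as np
from scipy.spatial.transform import Rotation as Rn
np.set_printoptions(precision=1,suppress=True)
def pose(s=None):
    s=s or arm.read_state(); return Rn.from_quat(s['ee_rot']).as_matrix(),np.array(s['position'])
def rays(name,uv,ps=None):
    c=arm.calibration(name);K=c['K'];uv=np.atleast_2d(np.float64(uv))
    q=np.c_[(uv[:,0]-K[0,2])/K[0,0],(uv[:,1]-K[1,2])/K[1,1]]
    if name=='wrist':
        R,p=ps; T=c['T_tool_cam']; th=np.linalg.norm(q,axis=1)
        d=np.c_[q*(np.sin(th)/np.maximum(th,1e-9))[:,None],np.cos(th)]*[1,-1,-1]
        return R@T[:3,3]+p, d@(R@T[:3,:3]).T
    d=np.c_[q,np.ones(len(q))]*[1,-1,-1]
    return c['eye'],d@Rn.from_quat(c['attitude']).as_matrix().T
def cast(name,uv,z,ps=None):
    e,d=rays(name,uv,ps); return e+d*((z-e[2])/d[:,2])[:,None]
def project(name,P,ps=None):
    c=arm.calibration(name);K=c['K']
    if name=='wrist':
        R,p=ps;T=c['T_tool_cam'];Rc=R@T[:3,:3];e=R@T[:3,3]+p
    else: Rc=Rn.from_quat(c['attitude']).as_matrix();e=c['eye']
    v=((np.atleast_2d(P)-e)@Rc)*[1,-1,-1]
    if name=='wrist':
        r=np.linalg.norm(v[:,:2],axis=1);q=v[:,:2]/np.maximum(r,1e-9)[:,None]*np.arctan2(r,v[:,2])[:,None]
    else: q=v[:,:2]/v[:,2:]
    return q*K[0,0]+K[:2,2]
def tri(r1,r2):
    """midpoint of two rays and their gap"""
    (a,d),(b,e)=r1,r2; d=d.ravel();e=e.ravel()
    s=np.linalg.lstsq(np.c_[d,-e],b-a,rcond=None)[0]
    p,q=a+s[0]*d,b+s[1]*e
    return (p+q)/2,np.linalg.norm(p-q)
def blobs(im,lo,hi,amin=30):
    m=cv2.inRange(cv2.cvtColor(im,cv2.COLOR_RGB2HSV),np.array(lo),np.array(hi))
    n,l,st,c=cv2.connectedComponentsWithStats(m)
    return [(c[i],st[i]) for i in range(1,n) if st[i,4]>=amin],l
E
cat > m.py <<'E'
from h import *
G=((50,110,50),(85,255,255))
t=cv2.imread("pics/top0.png")[:,:,::-1].copy();s=cv2.imread("pics/scene0.png")[:,:,::-1].copy()
bt,_=blobs(t,*G);bs,_=blobs(s,*G)
print("top",[(c,st[2:]) for c,st in bt]);print("scene",[(c,st[2:]) for c,st in bs])
for c,st in bt:
    P=cast('top',c,92)[0]
    for d,sd in bs:
        X,g=tri(rays('top',c),rays('scene',d))
        if g<8: print(c,"plane92",P,"tri",X,"gap",g)
for nm,im in(('t',t),('s',s)):
    a=(im[180:300,340:440],im[180:300,145:245]) if nm=='t' else (im[145:245,125:225],im[125:225,320:420])
    cv2.imwrite(f"pics/z{nm}.png",cv2.resize(np.hstack(a),None,fx=4,fy=4,interpolation=cv2.INTER_CUBIC)[:,:,::-1])
E
python3 m.py
```

```text
top [(array([278. , 246.5]), array([ 11,  12, 102], dtype=int32)), (array([326.8, 254.6]), array([ 12,  12, 106], dtype=int32)), (array([252. , 256.2]), array([ 11,  12, 105], dtype=int32)), (array([302.4, 266.9]), array([ 12,  12, 103], dtype=int32))]
scene [(array([254.5, 152.9]), array([11,  8, 64], dtype=int32)), (array([302.6, 154.6]), array([10,  8, 67], dtype=int32)), (array([232.9, 163.6]), array([11,  8, 74], dtype=int32)), (array([280.1, 163.9]), array([11,  9, 76], dtype=int32))]
[278.  246.5] plane92 [477.8  30.8  92. ] tri [477.8  30.9  91.3] gap 0.16572885594564313
[326.8 254.6] plane92 [ 459.4 -103.8   92. ] tri [ 459.4 -103.9   91.3] gap 0.1784588348099314
[252.  256.2] plane92 [449.  101.4  92. ] tri [449.  101.4  91.5] gap 0.028299043940580956
[302.4 266.9] plane92 [424.  -37.9  92. ] tri [423.9 -37.9  91.1] gap 0.023884480530369203
```

View pics/zt.png

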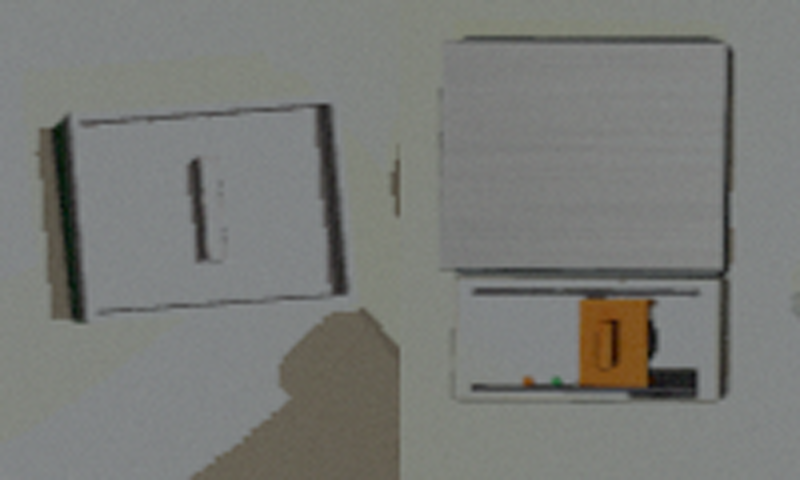

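View pics/zs.png

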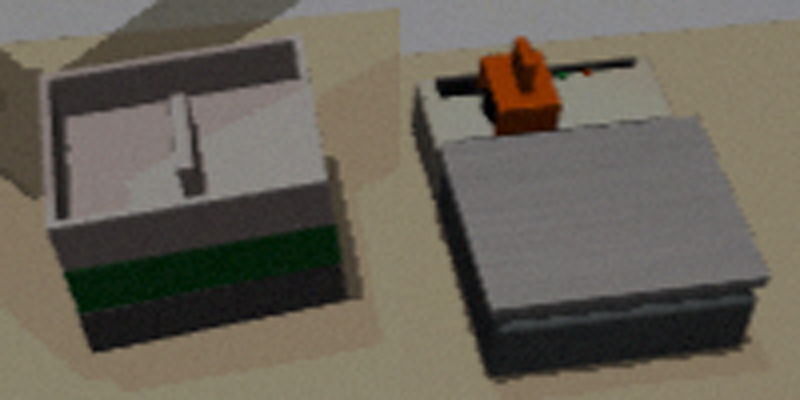

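```bash
cat > m2.py <<'E'
from h import *
f=lambda a,o:(np.float64(a)+.5)/4-.5+o
# order: far-left(+x,+y), far-right(+x,-y), near-right, near-left
W_t=f([(68,117),(331,103),(347,293),(84,320)],(340,180)); 
P_t=f([(443,42),(727,42),(722,270),(441,268)],(45,180))
W_s=f([(328,184),(52,228),(48,72),(298,38)],(125,145))
P_s=f([(767,280),(495,310),(441,143),(698,117)],(220,125))
for n,a,b,z in(("white",W_t,W_s,135),("plate",P_t,P_s,80)):
    print(n,"top cast\n",cast('top',a,z),"\nscene cast\n",cast('scene',b,z))
    X=np.array([np.r_[tri(rays('top',p),rays('scene',q))] if 0 else [*tri(rays('top',p),rays('scene',q))[0],tri(rays('top',p),rays('scene',q))[1]] for p,q in zip(a,b)])
    print("tri",X,"mean",X.mean(0))
    for nm,C in(("top",cast('top',a,z)),("sc",cast('scene',b,z)),("tri",X)):
        v=C[0]+C[1]-C[2]-C[3];w=C[0]+C[3]-C[1]-C[2]
        print(nm,"c",C.mean(0)[:3],"size",np.hypot(*v[:2])/2,np.hypot(*w[:2])/2,"yaw x",np.degrees(np.arctan2(v[1],v[0])),"yaw y",np.degrees(np.arctan2(-w[0],w[1])))
# lock fin top: top view (606,343) zoom
print("fin top",cast('top',f([(606,345)],(45,180)),116),cast('scene',f([(520,42)],(220,125)),116))
# hood corners in top view
print("hood",cast('top',f([(582,298),(655,300),(650,388),(578,386)],(45,180)),86))
# rib in top view
print("rib",cast('top',f([(218,158),(228,260)],(340,180)),132))
R,p=pose();print(R,p)
E
python3 m2.py
```

```text
white top cast
 [[ 584.6 -177.7  135. ]
 [ 598.9 -352.4  135. ]
 [ 472.9 -364.7  135. ]
 [ 449.8 -191.2  135. ]] 
scene cast
 [[ 590.3 -178.   135. ]
 [ 605.  -353.4  135. ]
 [ 464.9 -365.5  135. ]
 [ 453.3 -194.8  135. ]]
tri [[ 585.  -178.5  128.9    0.1]
 [ 599.5 -354.7  128.4    1.3]
 [ 473.  -362.8  143.1    0.3]
 [ 449.7 -193.5  131.3    3.6]] mean [ 526.8 -272.4  132.9    1.3]
top c [ 526.6 -271.5  135. ] size 131.02724836050749 175.10551409478572 yaw x 5.651078663379698 yaw y 6.130254519264744
sc c [ 528.3 -272.9  135. ] size 139.33311532330853 173.55750531739378 yaw x 5.954938048161657 yaw y 4.352961475894828
tri c [ 526.8 -272.4  132.9] size 131.40454665003503 173.82545231447304 yaw x 5.054175696881691 yaw y 6.242184257287632
plate top cast
 [[625.1 380.   80. ]
 [630.6 180.5  80. ]
 [471.5 178.1  80. ]
 [467.1 374.3  80. ]] 
scene cast
 [[628.5 376.9  80. ]
 [630.8 184.2  80. ]
 [471.2 179.9  80. ]
 [468.8 376.2  80. ]]
tri [[625.2 380.2  75.7   2. ]
 [630.9 182.2  80.4   3.7]
 [471.6 178.9  80.5   1.6]
 [467.3 375.9  78.4   2.1]] mean [548.8 279.3  78.7   2.4]
top c [548.6 278.2  80. ] size 158.61157345224527 197.92409545200746 yaw x 1.4443568779786173 yaw y 1.443532375605888
sc c [549.8 279.3  80. ] size 159.63969407367162 194.51032168064992 yaw x 0.9188153098562636 yaw y 0.6839252935812643
tri c [548.8 279.3  78.7] size 158.65679959297418 197.5074352425816 yaw x 1.3862618625563712 yaw y 1.4623451724677445
fin top [[419. 250. 116.]] [[409.8 249.2 116. ]]
hood [[449.4 273.7  86. ]
 [449.5 223.   86. ]
 [388.9 224.1  86. ]
 [388.8 274.   86. ]]
rib [[ 560.2 -278.6  132. ]
 [ 492.4 -286.4  132. ]]
[[-0.  -0.5  0.9]
 [ 0.   0.9  0.5]
 [-1.   0.  -0. ]] [ 281.7 -557.4  230.5]
```

```bash
cat >> h.py <<'E'
def plan(x,y,z,yaw):
    """rows: spin (deg, to yaw) then shift along tool axes after the spin"""
    R,p=pose(); c=np.degrees(np.arctan2(R[1,2],R[0,2])); sp=(c-yaw+180)%360-180
    a=np.radians(yaw);Rt=np.array([[0,-np.sin(a),np.cos(a)],[0,np.cos(a),np.sin(a)],[-1,0,0]])
    print("yaw now %.2f spin %.2f"%(c,sp),"tilt",R[2],"at",p,"shift tool",Rt.T@(np.array([x,y,z])-p))
E
python3 -c "
from h import *
plan(515,-272,330,5.7)
print('beaker/bowl/basket base',cast('top',[(276,140),(464,225),(400,130)],0))"
```

```text
yaw now 26.80 spin 21.10 tilt [-1.  0. -0.] at [ 281.7 -557.4  230.5] shift tool [-99.5 260.9 260.5]
beaker/bowl/basket base [[ 791.7   49.5    0. ]
 [ 555.5 -506.6    0. ]
 [ 831.  -316.2    0. ]]
```

Emit:
drive_tool:
  motion:
    - [-25,0,0,5.3]
    - [-25,0,0,5.3]
    - [-25,0,0,5.3]
    - [-25,0,0,5.2]
    - [0,26,26,0]
    - [0,26,26,0]
    - [0,26,26,0]
    - [0,26,26,0]
    - [0,26,26,0]

```text
clock: 0.9
position: [398.9, -414.0, 331.0]
ee_rot: [-0.035, 0.706, 0.035, 0.706]
contact_force: [0.7, -0.4, -0.3]
gripper_width: 85.3
```

Emit:
drive_tool:
  motion:
    - [0,26,26,0]
    - [0,26,26,0]
    - [0,26,26,0]
    - [0,26,26,0]
    - [0,27,26,0]
    - [0,0,0,0]
    - [0,0,0,0]
    - [0,0,0,0]

```text
clock: 1.57
position: [514.5, -272.1, 331.0]
ee_rot: [-0.035, 0.707, 0.035, 0.706]
contact_force: [0.8, -0.9, -0.2]
gripper_width: 85.5
```

```bash
cat > snap.py <<'E'
import sys
from h import *
R,p=pose(); im=arm.get_image('wrist'); n=sys.argv[1]
cv2.imwrite(f"pics/{n}.png",im[:,:,::-1]); np.savez(f"pics/{n}.npz",R=R,p=p); print(p,np.degrees(np.arctan2(R[1,2],R[0,2])),arm.read_state()['clock'])
E
python3 snap.py w1
```

```text
[ 514.5 -272.1  331. ] 5.736348339975771 1.6167
```

View pics/w1.png

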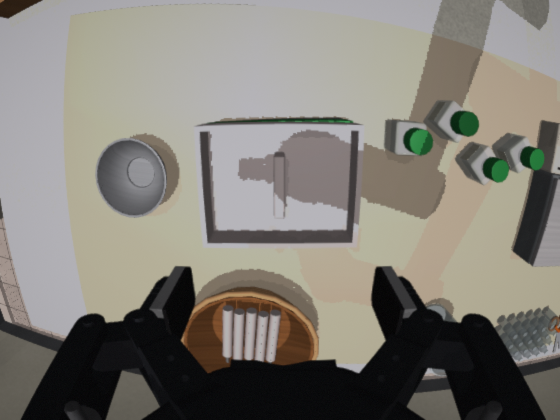

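Run:
```python
from h import *
d=np.load("pics/w1.npz");ps=(d['R'],d['p'])
C=cast('wrist',[(356,245),(205,247),(196,125),(362,123)],135,ps)
v=C[0]+C[1]-C[2]-C[3];w=C[0]+C[3]-C[1]-C[2]
print(C,C.mean(0),np.hypot(*v[:2])/2,np.hypot(*w[:2])/2,np.degrees(np.arctan2(v[1],v[0])),np.degrees(np.arctan2(-w[0],w[1])))
r=cast('wrist',[(280,152),(280,218)],132,ps);print(r,r.mean(0))
# height check, rib centre from wrist x top view
t=np.array([(223/4+340-.4,209/4+180-.4)])
print(tri(rays('wrist',[(280,185)],ps),rays('top',t)))
```

```text
[[ 581.7 -178.8  135. ]
 [ 601.8 -354.   135. ]
 [ 462.2 -368.4  135. ]
 [ 443.2 -194.7  135. ]] [ 522.2 -274.   135. ] 139.85008181628825 175.5109884359667 6.218995925806961 6.402417561807768
[[ 484.2 -277.2  132. ]
 [ 557.9 -270.   132. ]] [ 521.1 -273.6  132. ]
(array([ 522.7, -277.6,  136.5]), np.float64(10.507035461460845))
```

```bash
python3 -c "
from h import *
plan(525,-273.5,104,6.0)"
```

```text
yaw now 5.67 spin -0.33 tilt [-1.  0. -0.] at [ 514.1 -272.7  331.1] shift tool [227.1  -1.9  10.7]
```

Emit:
drive_tool:
  motion:
    - [30,-2,10.7,-0.3]
    - [35,0,0,0]
    - [35,0,0,0]
    - [35,0,0,0]
    - [35,0,0,0]
    - [25,0,0,0]
    - [20,0,0,0]
    - [12,0,0,0]
    - [0,0,0,0]
    - [0,0,0,0]

```text
clock: 2.45
position: [524.7, -274.4, 104.1]
ee_rot: [-0.036, 0.707, 0.036, 0.706]
contact_force: [0.6, -0.3, 0.6]
gripper_width: 85.6
```

Emit:
drive_tool:
  motion:
    - [0,0,0,0]
    - [0,0,0,0]
    - [0,0,0,0]
    - [0,0,0,0]
    - [0,0,0,0]
    - [0,0,0,0]
    - [0,0,0,0]
    - [0,0,0,0]
  grip: 0

```text
clock: 3.12
position: [525.9, -273.3, 105.0]
ee_rot: [-0.037, 0.706, 0.037, 0.706]
contact_force: [-0.9, 0.5, 4.0]
gripper_width: 10.7
```

Emit:
drive_tool:
  motion:
    - [-5,0,0,0]
    - [-10,0,0,0]
    - [-20,0,0,0]
    - [-25,0,0,0]
    - [-25,0,0,0]
    - [-20,0,0,0]
    - [0,0,0,0]
    - [0,0,0,0]
    - [0,0,0,0]

```text
clock: 3.87
position: [524.4, -272.6, 207.9]
ee_rot: [-0.036, 0.707, 0.037, 0.705]
contact_force: [-0.4, 0.3, -2.5]
gripper_width: 11.1
```

```bash
python3 -c "
from h import *
print(arm.read_state()['gripper_width'],arm.read_state()['contact_force'])
plan(612,-60,14.5,6.0)"
```

```text
11.134046827988884 [-0.4  0.3 -2.5]
yaw now 5.97 spin -0.03 tilt [-1.  0. -0.] at [ 524.4 -272.6  207.9] shift tool [193.4 202.3 109.3]
```

Emit:
drive_tool:
  motion:
    - [0,12,6,0]
    - [0,25,13,0]
    - [0,30,16,0]
    - [0,35,19,0]
    - [0,35,19,0]
    - [0,30,16,0]
    - [0,23,13,0]
    - [0,12,7,0]
    - [0,0,0,0]
    - [0,0,0,0]

```text
clock: 4.7
position: [612.2, -60.1, 207.7]
ee_rot: [-0.038, 0.707, 0.037, 0.705]
contact_force: [0.4, 0.8, -2.9]
gripper_width: 10.7
```

Emit:
drive_tool:
  motion:
    - [20,0,0,0]
    - [35,0,0,0]
    - [35,0,0,0]
    - [35,0,0,0]
    - [30,0,0,0]
    - [20,0,0,0]
    - [8,0,0,0]
    - [4,0,0,0]
    - [2,0,0,0]
    - [0,0,0,0]

```text
clock: 5.53
position: [613.5, -61.3, 21.4]
ee_rot: [-0.037, 0.705, 0.037, 0.707]
contact_force: [-0.1, -1.0, -2.9]
gripper_width: 10.9
```

```bash
python3 -c "
from h import *
plan(612,-60,14.5,6.0)"
```

```text
yaw now 5.99 spin -0.01 tilt [-1. -0.  0.] at [613.5 -61.3  21.4] shift tool [ 6.9  1.4 -1.4]
```

Emit:
drive_tool:
  motion:
    - [3,0,0,0]
    - [2,0,0,0]
    - [2,0,0,0]
    - [0,0,0,0]
    - [0,0,0,0]
    - [0,0,0,0]

```text
clock: 6.03
position: [613.5, -60.8, 15.0]
ee_rot: [-0.037, 0.705, 0.037, 0.707]
contact_force: [-2.3, 0.7, 5.9]
gripper_width: 11.1
```

Emit:
drive_tool:
  motion:
    - [0,0,0,0]
    - [0,0,0,0]
    - [0,0,0,0]
    - [0,0,0,0]
    - [0,0,0,0]
    - [0,0,0,0]
  grip: 85

```text
clock: 6.53
position: [612.7, -60.9, 13.1]
ee_rot: [-0.037, 0.706, 0.037, 0.706]
contact_force: [0.4, 0.4, -0.0]
gripper_width: 81.8
```

Emit:
drive_tool:
  motion:
    - [-15,0,0,0]
    - [-35,0,0,0]
    - [-40,0,0,0]
    - [-40,0,0,0]
    - [-40,0,0,0]
    - [-40,0,0,0]
    - [-40,0,0,0]
    - [-25,0,0,0]

```text
clock: 7.2
position: [613.7, -61.2, 293.7]
ee_rot: [-0.037, 0.704, 0.037, 0.709]
contact_force: [0.6, 0.2, 0.7]
gripper_width: 84.9
```

Emit:
drive_tool:
  motion:
    - [0,-20,-11,0]
    - [0,-30,-17,0]
    - [0,-30,-18,0]
    - [0,-30,-18,0]
    - [0,-30,-17,0]
    - [0,-30,-17,0]
    - [0,-30,-17,0]
    - [0,0,0,0]
    - [0,0,0,0]
    - [0,0,0,0]

```text
clock: 8.03
position: [519.2, -271.9, 288.2]
ee_rot: [-0.037, 0.706, 0.037, 0.706]
contact_force: [0.2, -0.2, 0.1]
gripper_width: 85.2
```

```bash
python3 snap.py w2
```

```text
[ 519.2 -271.9  288.2] 5.968870175939417 8.0833
```

View pics/w2.png

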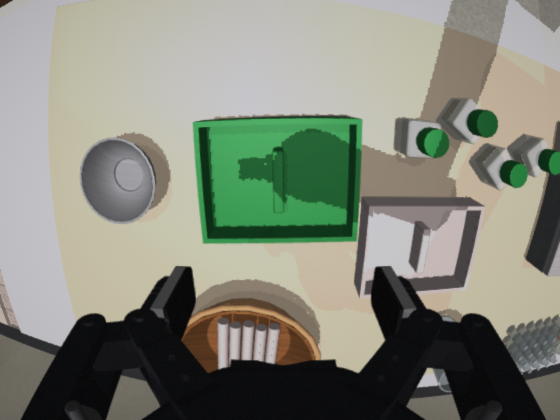

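```bash
cat > rect.py <<'E'
from h import *
def rect(n,uv,z):
    d=np.load(f"pics/{n}.npz");C=cast('wrist',uv,z,(d['R'],d['p']))
    v=C[0]+C[1]-C[2]-C[3];w=C[0]+C[3]-C[1]-C[2]
    print(C[:,:2].round(1).tolist(),"c",C.mean(0),"sz",np.hypot(*v[:2])/2,np.hypot(*w[:2])/2,"yaw",np.degrees(np.arctan2(v[1],v[0])),np.degrees(np.arctan2(-w[0],w[1])))
E
python3 - <<'E'
from rect import *
rect('w2',[(358,241),(203,243),(194,121),(362,118)],90)
d=np.load("pics/w2.npz");ps=(d['R'],d['p'])
r=cast('wrist',[(279,148),(279,213)],87,ps);print(r,r.mean(0))
plan(525,-273.5,60,6)
# bottle bodies: green mask caps
im=cv2.imread("pics/w2.png")[:,:,::-1].copy()
b,_=blobs(im,(50,110,50),(85,255,255),150)
print([(c,st) for c,st in b])
E
```

```text
[[581.9, -176.2], [603.2, -356.3], [463.5, -371.4], [442.5, -194.9]] c [ 522.8 -274.7   90. ] sz 140.5499753435746 179.55745124688622 yaw 6.911013394315176 6.768455755015843
[[ 485.3 -278.5   87. ]
 [ 557.8 -271.2   87. ]] [ 521.6 -274.8   87. ]
yaw now 6.03 spin 0.03 tilt [-1.  0. -0.] at [ 519.5 -271.4  288.2] shift tool [228.2  -2.7   5.3]
[(array([485.6, 122.8]), array([471, 110,  26,  27, 462], dtype=int32)), (array([278.7, 178.7]), array([  193,   117,   169,   126, 18918], dtype=int32)), (array([434.1, 141.8]), array([417, 128,  32,  30, 647], dtype=int32)), (array([553.4, 161.7]), array([544, 150,  16,  25, 276], dtype=int32)), (array([517.4, 174.5]), array([509, 161,  19,  27, 364], dtype=int32))]
```

Emit:
drive_tool:
  motion:
    - [30,-3,4,-0.5]
    - [40,0,0,0]
    - [40,0,0,0]
    - [35,0,0,0]
    - [30,0,0,0]
    - [25,0,0,0]
    - [18,0,0,0]
    - [10,0,0,0]
    - [0,0,0,0]
    - [0,0,0,0]

```text
clock: 8.92
position: [524.4, -273.9, 60.6]
ee_rot: [-0.041, 0.706, 0.041, 0.706]
contact_force: [0.1, -0.8, 0.5]
gripper_width: 85.1
```

Emit:
drive_tool:
  motion:
    - [0,0,0,0]
    - [0,0,0,0]
    - [0,0,0,0]
    - [0,0,0,0]
    - [0,0,0,0]
    - [0,0,0,0]
    - [0,0,0,0]
    - [0,0,0,0]
  grip: 0

```text
clock: 9.58
position: [524.0, -274.6, 61.0]
ee_rot: [-0.04, 0.706, 0.04, 0.706]
contact_force: [-0.3, 0.0, 3.6]
gripper_width: 11.1
```

Emit:
drive_tool:
  motion:
    - [-5,0,0,0]
    - [-10,0,0,0]
    - [-25,0,0,0]
    - [-30,0,0,0]
    - [-35,0,0,0]
    - [-35,0,0,0]
    - [-30,0,0,0]
    - [-15,0,0,0]
    - [0,0,0,0]
    - [0,0,0,0]

```text
clock: 10.42
position: [523.3, -274.0, 245.6]
ee_rot: [-0.04, 0.706, 0.04, 0.706]
contact_force: [-0.1, -0.3, -2.7]
gripper_width: 10.9
```

```bash
python3 snap.py w3; python3 -c "
from h import *
print(arm.read_state()['contact_force'],arm.read_state()['gripper_width'])
plan(549,279,180,1.2)"
```

```text
[ 523.3 -274.   245.6] 6.479601722983216 10.4667
[-0.3  1.7 -2.2] 11.024652469396973
yaw now 6.47 spin 5.27 tilt [-1.  0. -0.] at [ 522.5 -273.8  243.9] shift tool [ 63.9 552.1  38. ]
```

Emit:
drive_tool:
  motion:
    - [0,15,0,1.3]
    - [0,30,0,1.3]
    - [0,40,2,1.3]
    - [0,40,4,1.4]
    - [0,40,4,0]
    - [0,40,4,0]
    - [0,40,4,0]
    - [0,40,4,0]
    - [0,40,4,0]
    - [0,40,4,0]

```text
clock: 11.3
position: [538.0, 92.6, 242.8]
ee_rot: [-0.008, 0.709, 0.007, 0.705]
contact_force: [0.8, -1.3, -2.0]
gripper_width: 10.7
```

Emit:
drive_tool:
  motion:
    - [0,40,3,0]
    - [0,40,3,0]
    - [0,40,0,0]
    - [0,30,0,0]
    - [0,20,0,0]
    - [0,10,0,0]
    - [0,0,0,0]
    - [0,0,0,0]
    - [0,0,0,0]

```text
clock: 12.05
position: [541.5, 269.7, 244.4]
ee_rot: [-0.008, 0.708, 0.006, 0.706]
contact_force: [0.6, -0.2, -1.5]
gripper_width: 10.8
```

```bash
python3 -c "
from h import *
print(arm.read_state()['gripper_width'],arm.read_state()['contact_force'])
plan(547.5,279,100,1.2)"
```

```text
10.753521742039258 [ 0.6 -0.2 -1.5]
yaw now 1.14 spin -0.06 tilt [-1. -0. -0.] at [541.5 269.7 244.4] shift tool [144.4   9.2   6.2]
```

Emit:
drive_tool:
  motion:
    - [20,5,3,0]
    - [30,4,3,0]
    - [35,0,0,0]
    - [30,0,0,0]
    - [17,0,0,0]
    - [8,0,0,0]
    - [4,0,0,0]
    - [0,0,0,0]
    - [0,0,0,0]
    - [0,0,0,0]

```text
clock: 12.88
position: [548.6, 280.7, 103.2]
ee_rot: [-0.007, 0.706, 0.008, 0.708]
contact_force: [0.4, -0.4, -1.9]
gripper_width: 10.9
```

Emit:
drive_tool:
  motion:
    - [2,0,0,0]
    - [2,0,0,0]
    - [1,0,0,0]
    - [0,0,0,0]
    - [0,0,0,0]

```text
clock: 13.3
position: [547.5, 280.2, 96.3]
ee_rot: [-0.008, 0.707, 0.007, 0.707]
contact_force: [-0.3, -0.4, -1.9]
gripper_width: 10.8
```

Emit:
drive_tool:
  motion:
    - [1,0,0,0]
    - [1,0,0,0]
    - [0,0,0,0]
    - [0,0,0,0]

```text
clock: 13.63
position: [547.7, 280.4, 96.0]
ee_rot: [-0.008, 0.707, 0.008, 0.707]
contact_force: [-2.7, -0.8, 4.7]
gripper_width: 10.8
```

Emit:
drive_tool:
  motion:
    - [0,0,0,0]
    - [0,0,0,0]
    - [0,0,0,0]
    - [0,0,0,0]
    - [0,0,0,0]
    - [0,0,0,0]
  grip: 85

```text
clock: 14.13
position: [547.6, 280.2, 94.1]
ee_rot: [-0.007, 0.707, 0.007, 0.707]
contact_force: [-0.0, 1.0, -0.0]
gripper_width: 82.3
```

Emit:
drive_tool:
  motion:
    - [-15,0,0,0]
    - [-35,0,0,0]
    - [-40,0,0,0]
    - [-40,0,0,0]
    - [-35,0,0,0]
    - [-15,0,0,0]
    - [0,0,0,0]
    - [0,0,0,0]
    - [0,0,0,0]

```text
clock: 14.88
position: [546.9, 279.9, 272.7]
ee_rot: [-0.008, 0.708, 0.007, 0.706]
contact_force: [0.4, -1.0, -0.2]
gripper_width: 84.8
```

```bash
python3 snap.py w4; python3 -c "
import cv2
i=cv2.imread('pics/w4.png')[40:320,140:420]
cv2.imwrite('pics/w4z.png',cv2.resize(i,(560,560),interpolation=cv2.INTER_CUBIC))"
```

```text
[546.9 279.9 272.7] 1.1867582611786198 14.9333
```

View pics/w4z.png

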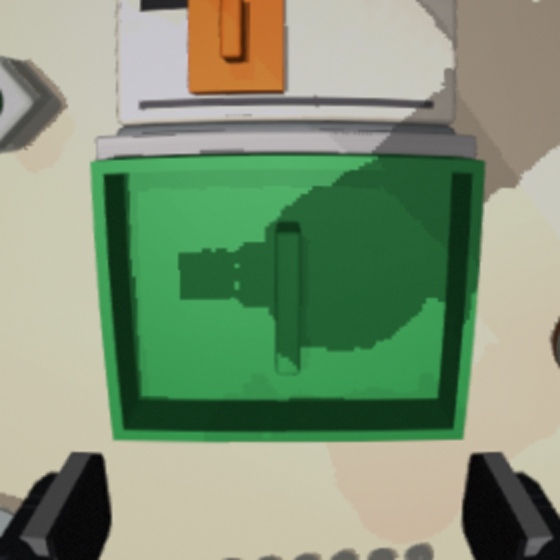

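Run:
```python
from rect import *
f=lambda a:(np.float64(a)+.5)/2-.5+np.array([140,40])
rect('w4',f([(464,440),(114,440),(92,160),(485,159)]),125)
d=np.load("pics/w4.npz");ps=(d['R'],d['p'])
C=cast('wrist',f([(97,137),(475,137)]),80,ps);print(C)
v=C[1]-C[0];yw=np.arctan2(-v[0],v[1]);print(np.hypot(*v[:2]),np.degrees(yw),"centre",C.mean(0)+80*np.array([np.cos(yw),np.sin(yw),0]))
print("fin/hood",cast('wrist',f([(188,93),(284,91)]),86,ps))
t=arm.get_image('top');s=arm.get_image('scene')
cv2.imwrite("pics/t2.png",t[:,:,::-1]);cv2.imwrite("pics/s2.png",s[:,:,::-1])
a=cv2.resize(t[180:290,150:240],None,fx=5,fy=5,interpolation=2)
b=cv2.resize(s[115:225,315:420],None,fx=5,fy=5,interpolation=2)[:550,:345+0]
b=cv2.resize(s[115:225,315:420],None,fx=3,fy=3,interpolation=2)
b=cv2.copyMakeBorder(b,0,550-b.shape[0],0,0,0)
cv2.imwrite("pics/ts2.png",np.hstack([a,b])[:,:,::-1])
```

```text
[[615.4, 373.2], [619.0, 193.6], [478.7, 190.9], [474.6, 369.5]] c [546.9 281.8 125. ] sz 140.6014015209867 179.12372478746542 yaw 1.307251032434784 1.223265192855058
[[468.6 180.3  80. ]
 [464.7 377.3  80. ]]
197.08485335492978 1.1340436585009077 centre [546.6 280.4  80. ]
fin/hood [[447.3 229.5  86. ]
 [446.2 277.4  86. ]]
```

View pics/ts2.png

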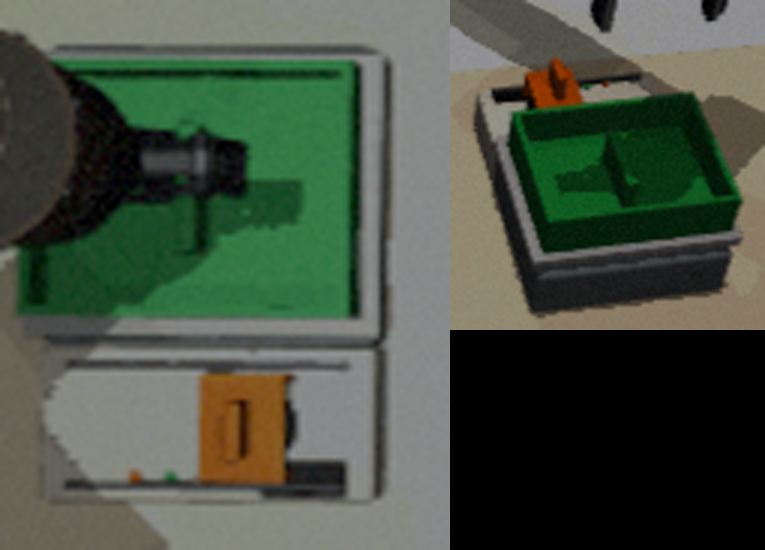

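Emit:
drive_tool:
  motion:
    - [-10,-20,-8,1.2]
    - [-10,-40,-15,0]
    - [-10,-40,-15,0]
    - [-10,-40,-15,0]
    - [0,-40,-15,0]
    - [0,-40,-15,0]
    - [0,-35,-12,0]
    - [0,-20,-12,0]

```text
clock: 15.7
position: [442.4, 10.4, 312.2]
ee_rot: [0.0, 0.708, -0.001, 0.707]
contact_force: [-0.1, -1.1, -0.0]
gripper_width: 85.0
```

Emit:
drive_tool:
  motion:
    - [0,-7,-3,0]
    - [0,0,0,0]
    - [0,0,0,0]
    - [0,0,0,0]

```text
clock: 16.03
position: [441.7, 6.9, 312.4]
ee_rot: [-0.0, 0.707, 0.0, 0.707]
contact_force: [-0.7, 0.7, -0.0]
gripper_width: 85.2
```

```bash
python3 snap.py w5; python3 -c "
import cv2
i=cv2.imread('pics/w5.png')[60:340,80:480]
cv2.imwrite('pics/w5z.png',cv2.resize(i,(800,560),interpolation=cv2.INTER_CUBIC))"
```

```text
[441.7   6.9 312.4] 0.05075464479875537 16.0833
```

View pics/w5z.png

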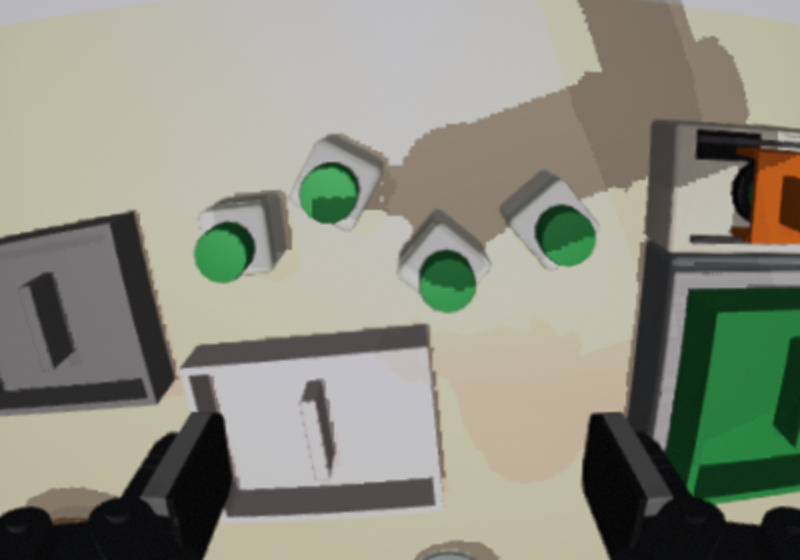

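Run:
```python
from rect import *
f=lambda a:(np.float64(a)+.5)/2-.5+np.array([80,60])
d=np.load("pics/w5.npz");ps=(d['R'],d['p'])
im=cv2.imread("pics/w5.png")[:,:,::-1].copy()
b,_=blobs(im,(50,110,50),(85,255,255),300)
for c,st in b: print(c,st[4],cast('wrist',c,92,ps)[0])
for n,q in dict(A=[(553,180),(597,228),(552,267),(508,222)],B=[(400,268),(440,222),(489,262)],C=[(325,145),(382,168),(355,228),(297,200)],D=[(204,222),(264,202),(272,268)]).items():
    P=cast('wrist',f(q),58,ps)[:,:2]; e=np.diff(P,axis=0); 
    if len(P)==4:e=np.r_[e,[P[0]-P[3]]]
    print(n,P.tolist(),np.hypot(*e.T),np.degrees(np.arctan2(e[:,1],e[:,0]))%90)
t=arm.get_image('top')
b,_=blobs(t,(50,110,50),(85,255,255))
for c,st in b:
  if st[4]<150: print(c,cast('top',c,92))
```

```text
[244.2 156. ] 649 [418.6 -35.9  92. ]
[363.1 177.7] 609 [443.3 101.3  92. ]
[190.7 186.3] 590 [ 453.4 -101.3   92. ]
[303.2 200.4] 638 [471.2  31.4  92. ]
[474.8 255.3] 7195 [551.6 280.9  92. ]
A [[415.3213543460427, 99.17737347055431], [445.525666071722, 130.0559727937656], [471.75626512394564, 101.64393222337914], [442.57995505626695, 71.5176274940344]] [43.2 38.7 41.9 38.8] [45.6 42.7 45.9 44.6]
B [[472.7178955457073, 3.79327541789144], [442.9167777950838, 28.752557317110657], [468.6637713201468, 60.33508308425827]] [38.9 40.7] [50.1 50.8]
C [[394.44092349080813, -41.79085578417686], [409.0649386584996, -7.0611336811676955], [446.69198743374176, -24.243620728478106], [428.4820025793963, -60.23968485993841]] [37.7 41.4 40.3 38.7] [67.2 65.5 63.2 61.5]
D [[441.39884888381465, -122.04008977466161], [429.3571936287191, -81.4060033521463], [472.4540991807076, -78.52489640191936]] [42.4 43.2] [16.5  3.8]
[326.8 254.7] [[ 459.3 -103.8   92. ]]
[251.2 253.3] [[456.9 104.1  92. ]]
```

Emit:
drive_tool:
  motion:
    - [10,0,0,-6.4]
    - [10,0,0,-6.4]
    - [10,0,0,-6.4]
    - [10,0,0,-6.4]
    - [10,0,0,-6.4]
    - [10,0,0,-6.4]
    - [10,0,0,-6.5]
    - [0,0,0,0]
    - [0,0,0,0]
  grip: 65

```text
clock: 16.88
position: [441.2, 6.6, 242.4]
ee_rot: [-0.27, 0.654, 0.269, 0.653]
contact_force: [-0.2, 0.8, 0.4]
gripper_width: 64.7
```

```bash
python3 -c "
from h import *
plan(446.5,101.3,60,45)"
```

```text
yaw now 44.80 spin -0.20 tilt [-1.  0. -0.] at [441.2   6.6 242.4] shift tool [182.4  63.2  70.7]
```

Emit:
drive_tool:
  motion:
    - [10,10,11,0]
    - [15,18,20,0]
    - [20,20,23,0]
    - [25,15.2,16.7,0]
    - [30,0,0,0]
    - [30,0,0,0]
    - [25,0,0,0]
    - [17,0,0,0]
    - [10,0,0,0]
    - [0,0,0,0]

```text
clock: 17.72
position: [445.9, 100.8, 59.2]
ee_rot: [-0.27, 0.655, 0.269, 0.652]
contact_force: [-0.1, -0.6, 0.1]
gripper_width: 65.0
```

Emit:
drive_tool:
  motion:
    - [0,0,0,0]
    - [0,0,0,0]
    - [0,0,0,0]
    - [0,0,0,0]
    - [0,0,0,0]
    - [0,0,0,0]
  grip: 0

```text
clock: 18.22
position: [447.5, 101.5, 62.1]
ee_rot: [-0.27, 0.652, 0.27, 0.655]
contact_force: [-1.8, 1.6, 6.6]
gripper_width: 32.3
```

Emit:
drive_tool:
  motion:
    - [-10,0,0,0]
    - [-20,0,0,0]
    - [-35,0,0,0]
    - [-40,0,0,6.2]
    - [-40,0,0,6.3]
    - [-35,0,0,6.3]
    - [-20,0,0,6.2]
    - [0,0,0,6.3]
    - [0,0,0,6.3]
    - [0,0,0,6.2]

```text
clock: 19.05
position: [445.8, 100.5, 261.0]
ee_rot: [-0.004, 0.707, 0.005, 0.707]
contact_force: [0.4, -0.3, -1.9]
gripper_width: 32.6
```

```bash
python3 -c "
from h import *
print(arm.read_state()['gripper_width'],arm.read_state()['contact_force'])
plan(577,327.2,147,1.2)"
```

```text
32.5637286267225 [ 0.4 -0.3 -1.9]
yaw now 0.75 spin -0.45 tilt [-1.  0. -0.] at [445.8 100.5 261. ] shift tool [114.  223.9 135.9]
```

Emit:
drive_tool:
  motion:
    - [0,15,9,-0.4]
    - [0,30,18,0]
    - [0,38,23,0]
    - [0,38,23,0]
    - [0,38,23,0]
    - [0,30,18,0]
    - [0,20,13,0]
    - [0,15,9,0]
    - [0,0,0,0]
    - [0,0,0,0]

```text
clock: 19.88
position: [572.4, 321.9, 258.9]
ee_rot: [-0.01, 0.708, 0.009, 0.706]
contact_force: [-0.2, 0.8, -1.4]
gripper_width: 32.4
```

Emit:
drive_tool:
  motion:
    - [15,0,0,0]
    - [25,0,0,0]
    - [25,0,0,0]
    - [20,0,0,0]
    - [12,0,0,0]
    - [6,0,0,0]
    - [3,0,0,0]
    - [0,0,0,0]
    - [0,0,0,0]
    - [0,0,0,0]

```text
clock: 20.72
position: [573.1, 321.3, 156.3]
ee_rot: [-0.009, 0.706, 0.01, 0.708]
contact_force: [0.2, 0.1, -1.6]
gripper_width: 32.8
```

Emit:
drive_tool:
  motion:
    - [3,5,4,0]
    - [2,0,0,0]
    - [2,0,0,0]
    - [1,0,0,0]
    - [0,0,0,0]
    - [0,0,0,0]
    - [0,0,0,0]

```text
clock: 21.3
position: [576.9, 326.7, 148.3]
ee_rot: [-0.009, 0.706, 0.01, 0.708]
contact_force: [-1.7, 0.8, 5.9]
gripper_width: 32.5
```

Emit:
drive_tool:
  motion:
    - [0,0,0,0]
    - [0,0,0,0]
    - [0,0,0,0]
    - [0,0,0,0]
    - [-15,0,0,0]
    - [-30,0,0,0]
    - [-35,0,0,0]
    - [-30,0,0,0]
  grip: 65

```text
clock: 21.97
position: [576.6, 325.8, 258.3]
ee_rot: [-0.01, 0.707, 0.009, 0.707]
contact_force: [1.2, 0.8, -0.2]
gripper_width: 65.1
```

Emit:
drive_tool:
  motion:
    - [0,-17,-6,0]
    - [0,-33,-12,0]
    - [0,-35,-13,0]
    - [0,-35,-13,0]
    - [0,-35,-13,0]
    - [0,-35,-13,0]
    - [0,-35,-13,0]
    - [0,-35,-13,0]
    - [0,-34,-13,0]
    - [0,0,0,7]

```text
clock: 22.8
position: [472.4, 25.1, 257.0]
ee_rot: [0.036, 0.707, -0.036, 0.706]
contact_force: [-0.0, 0.9, 0.0]
gripper_width: 64.8
```

Emit:
drive_tool:
  motion:
    - [0,0,0,6.8]
    - [0,0,0,6.8]
    - [0,0,0,6.8]
    - [0,0,0,6.8]
    - [0,0,0,6.8]
    - [0,0,0,0]
    - [0,0,0,0]

```text
clock: 23.38
position: [475.1, 29.2, 256.7]
ee_rot: [0.238, 0.666, -0.238, 0.666]
contact_force: [0.4, -0.8, 0.1]
gripper_width: 65.1
```

```bash
cat > caps.py <<'E'
from h import *
R,p=pose();im=arm.get_image('wrist');t=arm.get_image('top')
e=arm.calibration('wrist')['T_tool_cam'][:3,3]@R.T+p
b,_=blobs(im,(50,110,50),(85,255,255),250)
for c,st in b:
    if st[4]<2500:
        # mask spans the top disc and the side facing the camera: use mid height 86 with lean correction
        P=cast('wrist',c,92,(R,p))[0]; h=P[:2]-e[:2]; print("wrist",c,st[4],P[:2],"corr",P[:2]+h*13/(e[2]-92))
for c,st in blobs(t,(50,110,50),(85,255,255))[0]:
    if 60<st[4]<160: print("top",c,st[4],cast('top',c,92)[0,:2])
E
python3 caps.py; python3 -c "
from h import *
plan(474,31.4,63,-39.5)"
```

```text
wrist [284.7 183.6] 873 [472.4  33.6] corr [475.   31.6]
wrist [198.1 186.9] 806 [419.9 -34.9] corr [420.2 -39.8]
wrist [178.3 248.1] 636 [ 454.2 -100.1] corr [ 456.  -107.8]
top [164.4 204.6] 135 [584.3 349.7]
top [326.8 254.6] 105 [ 459.5 -103.9]
top [302.9 267.1] 90 [423.4 -39.1]
yaw now -39.37 spin 0.13 tilt [-1. -0. -0.] at [475.2  29.3 256.7] shift tool [193.7   0.9  -2.2]
```

Emit:
drive_tool:
  motion:
    - [15,1.8,-1.5,0]
    - [25,0,0,0]
    - [35,0,0,0]
    - [35,0,0,0]
    - [30,0,0,0]
    - [25,0,0,0]
    - [19,0,0,0]
    - [10,0,0,0]
    - [0,0,0,0]
    - [0,0,0,0]

```text
clock: 24.32
position: [475.3, 31.6, 62.6]
ee_rot: [0.238, 0.666, -0.239, 0.665]
contact_force: [0.4, 0.6, 0.6]
gripper_width: 65.1
```

Emit:
drive_tool:
  motion:
    - [0,0,0,0]
    - [0,0,0,0]
    - [0,0,0,0]
    - [0,0,0,0]
    - [0,0,0,0]
    - [0,0,0,0]
  grip: 0

```text
clock: 24.82
position: [475.9, 31.8, 64.1]
ee_rot: [0.239, 0.665, -0.238, 0.666]
contact_force: [-0.2, 0.5, 5.6]
gripper_width: 32.8
```

Emit:
drive_tool:
  motion:
    - [-10,0,0,0]
    - [-20,0,0,0]
    - [-35,0,0,0]
    - [-40,0,0,-6.8]
    - [-40,0,0,-6.8]
    - [-35,0,0,-6.8]
    - [-20,0,0,-6.8]
    - [0,0,0,-6.8]
    - [0,0,0,-6.6]
    - [0,0,0,0]

```text
clock: 25.65
position: [474.5, 31.7, 262.8]
ee_rot: [-0.007, 0.707, 0.008, 0.707]
contact_force: [-1.0, -0.1, -2.1]
gripper_width: 32.5
```

```bash
python3 -c "
from h import *
print(arm.read_state()['gripper_width'],arm.read_state()['contact_force'])
plan(515,326,149,1.2)"
```

```text
32.494403700350574 [-1.  -0.1 -2.1]
yaw now 1.20 spin -0.00 tilt [-1.  0. -0.] at [474.5  31.7 262.8] shift tool [113.8 293.4  46.6]
```

Emit:
drive_tool:
  motion:
    - [0,15,2,0]
    - [0,30,5,0]
    - [0,36,6,0]
    - [0,36,6,0]
    - [0,36,6,0]
    - [0,36,6,0]
    - [0,36,6,0]
    - [0,33,5,0]
    - [0,22,3,0]
    - [0,13.4,1.6,0]

```text
clock: 26.48
position: [515.7, 328.3, 261.1]
ee_rot: [-0.007, 0.708, 0.006, 0.706]
contact_force: [-1.1, -0.0, -2.1]
gripper_width: 32.6
```

Emit:
drive_tool:
  motion:
    - [0,0,0,0]
    - [15,0,0,0]
    - [25,0,0,0]
    - [25,0,0,0]
    - [20,0,0,0]
    - [12,0,0,0]
    - [6,0,0,0]
    - [3,0,0,0]
    - [0,0,0,0]
    - [0,0,0,0]

```text
clock: 27.32
position: [516.7, 325.9, 157.9]
ee_rot: [-0.006, 0.707, 0.007, 0.708]
contact_force: [-0.7, 1.2, -1.8]
gripper_width: 32.2
```

```bash
python3 -c "
from h import *
plan(515,326,149,1.2)"
```

```text
yaw now 1.07 spin -0.13 tilt [-1.  0.  0.] at [516.7 325.9 157.9] shift tool [ 8.9  0.1 -1.7]
```

Emit:
drive_tool:
  motion:
    - [4,0,-1.7,0]
    - [3,0,0,0]
    - [2,0,0,0]
    - [1,0,0,0]
    - [0,0,0,0]
    - [0,0,0,0]

```text
clock: 27.82
position: [514.9, 326.1, 150.2]
ee_rot: [-0.007, 0.706, 0.008, 0.708]
contact_force: [-4.6, -2.6, 10.0]
gripper_width: 32.7
```

Emit:
drive_tool:
  motion:
    - [0,0,0,0]
    - [0,0,0,0]
    - [0,0,0,0]
    - [0,0,0,0]
    - [-15,0,0,0]
    - [-30,0,0,0]
    - [-35,0,0,0]
    - [-30,0,0,0]
    - [0,-15,-4,0]
    - [0,-30,-8,0]
  grip: 65

```text
clock: 28.65
position: [504.7, 283.1, 258.4]
ee_rot: [-0.006, 0.706, 0.009, 0.709]
contact_force: [-0.4, -0.6, -0.9]
gripper_width: 65.0
```

Emit:
drive_tool:
  motion:
    - [0,-38,-10,0]
    - [0,-38,-11,0]
    - [0,-38,-11,0]
    - [0,-38,-11,0]
    - [0,-38,-11,0]
    - [0,-38,-11,0]
    - [0,-38,-11,0]
    - [0,-30,-8,0]
    - [0,-21.5,-6,0]
    - [0,0,0,6.7]

```text
clock: 29.48
position: [417.9, -41.4, 256.9]
ee_rot: [0.036, 0.706, -0.037, 0.706]
contact_force: [-0.4, -0.3, 0.0]
gripper_width: 65.2
```

Emit:
drive_tool:
  motion:
    - [0,0,0,6.7]
    - [0,0,0,6.7]
    - [0,0,0,6.7]
    - [0,0,0,0]
    - [0,0,0,0]

```text
clock: 29.9
position: [419.4, -38.6, 256.7]
ee_rot: [0.156, 0.69, -0.156, 0.69]
contact_force: [0.0, -0.0, 0.1]
gripper_width: 65.1
```

```bash
python3 caps.py; python3 -c "
from h import *
plan(421,-38.5,63,-25.5)"
```

```text
wrist [284.4 186.7] 841 [418.6 -36.3] corr [421.7 -37.7]
wrist [242.1 242.8] 717 [ 453.8 -101.8] corr [ 458.4 -106. ]
top [164.4 204.6] 134 [584.4 349.6]
top [164.2 228.2] 133 [518.8 347.3]
top [326.8 254.6] 105 [ 459.5 -103.9]
yaw now -25.56 spin -0.06 tilt [-1. -0. -0.] at [419.5 -38.5 256.8] shift tool [193.8   0.6   1.4]
```

Emit:
drive_tool:
  motion:
    - [15,1,1.5,0]
    - [25,0,0,0]
    - [35,0,0,0]
    - [35,0,0,0]
    - [30,0,0,0]
    - [25,0,0,0]
    - [19,0,0,0]
    - [10,0,0,0]
    - [0,0,0,0]
    - [0,0,0,0]

```text
clock: 30.83
position: [421.3, -38.2, 62.6]
ee_rot: [0.156, 0.69, -0.157, 0.689]
contact_force: [0.2, 0.0, 0.2]
gripper_width: 65.2
```

Emit:
drive_tool:
  motion:
    - [0,0,0,0]
    - [0,0,0,0]
    - [0,0,0,0]
    - [0,0,0,0]
    - [0,0,0,0]
    - [0,0,0,0]
  grip: 0

```text
clock: 31.33
position: [422.2, -38.1, 64.0]
ee_rot: [0.157, 0.689, -0.157, 0.69]
contact_force: [-1.3, 0.3, 7.1]
gripper_width: 32.4
```

Emit:
drive_tool:
  motion:
    - [-10,0,0,0]
    - [-20,0,0,0]
    - [-35,0,0,0]
    - [-40,0,0,-6.7]
    - [-40,0,0,-6.7]
    - [-35,0,0,-6.7]
    - [-20,0,0,-6.6]
    - [0,0,0,0]
    - [0,0,0,0]

```text
clock: 32.08
position: [421.1, -38.0, 263.6]
ee_rot: [-0.005, 0.706, 0.006, 0.708]
contact_force: [-0.5, -0.3, -2.2]
gripper_width: 32.3
```

```bash
python3 -c "
from h import *
print(arm.read_state()['gripper_width'],arm.read_state()['contact_force'])
plan(579,237,149,1.2)"
```

```text
32.332131075068276 [-0.5 -0.3 -2.2]
yaw now 0.92 spin -0.28 tilt [-1.  0.  0.] at [421.1 -38.  263.6] shift tool [114.6 271.7 163.6]
```

Emit:
drive_tool:
  motion:
    - [0,15,9,-0.3]
    - [0,28,17,0]
    - [0,33,20,0]
    - [0,33,20,0]
    - [0,33,20,0]
    - [0,33,20,0]
    - [0,33,20,0]
    - [0,30,18,0]
    - [0,22,13,0]
    - [0,11.7,6.6,0]

```text
clock: 32.92
position: [578.8, 239.5, 258.8]
ee_rot: [-0.009, 0.709, 0.007, 0.705]
contact_force: [-1.1, -0.9, -1.0]
gripper_width: 32.4
```

Emit:
drive_tool:
  motion:
    - [0,0,0,0]
    - [15,0,0,0]
    - [25,0,0,0]
    - [25,0,0,0]
    - [20,0,0,0]
    - [12,0,0,0]
    - [6,0,0,0]
    - [3,0,0,0]
    - [0,0,0,0]
    - [0,0,0,0]

```text
clock: 33.75
position: [579.0, 237.0, 157.4]
ee_rot: [-0.008, 0.707, 0.008, 0.707]
contact_force: [0.4, 0.1, -0.4]
gripper_width: 32.1
```

```bash
python3 -c "
from h import *
plan(579,237,149,1.2)"
```

```text
yaw now 1.29 spin 0.09 tilt [-1.  0.  0.] at [579.  237.  157.4] shift tool [8.4 0.  0. ]
```

Emit:
drive_tool:
  motion:
    - [4,0,0,0]
    - [3,0,0,0]
    - [1,0,0,0]
    - [0.5,0,0,0]
    - [0,0,0,0]
    - [0,0,0,0]

```text
clock: 34.25
position: [579.2, 237.3, 150.2]
ee_rot: [-0.008, 0.706, 0.008, 0.708]
contact_force: [-2.4, -0.5, 4.0]
gripper_width: 32.4
```

Emit:
drive_tool:
  motion:
    - [0,0,0,0]
    - [0,0,0,0]
    - [0,0,0,0]
    - [0,0,0,0]
    - [-15,0,0,0]
    - [-30,0,0,0]
    - [-35,0,0,0]
    - [-30,0,0,0]
    - [0,-15,-6,0]
    - [0,-30,-12,0]
  grip: 65

```text
clock: 35.08
position: [563.4, 193.9, 260.0]
ee_rot: [-0.008, 0.705, 0.01, 0.709]
contact_force: [0.4, -0.1, -0.6]
gripper_width: 65.3
```

Emit:
drive_tool:
  motion:
    - [0,-36,-13,0]
    - [0,-36,-14,0]
    - [0,-36,-14,0]
    - [0,-36,-14,0]
    - [0,-36,-14,0]
    - [0,-36,-14,0]
    - [0,-34,-12,0]
    - [0,-26,-10,0]
    - [0,-18,-6,0]
    - [0,0,0,-6.8]

```text
clock: 35.92
position: [455.9, -107.4, 258.4]
ee_rot: [-0.049, 0.706, 0.049, 0.705]
contact_force: [-0.3, 0.2, 0.1]
gripper_width: 65.0
```

Emit:
drive_tool:
  motion:
    - [0,0,0,0]
    - [0,0,0,0]
    - [0,0,0,0]

```text
clock: 36.17
position: [457.6, -104.5, 258.3]
ee_rot: [-0.049, 0.705, 0.049, 0.705]
contact_force: [0.1, -0.7, -0.0]
gripper_width: 65.0
```

```bash
python3 caps.py; python3 snap.py w6; python3 -c "
from h import *
plan(457.5,-104.5,63,8)
import cv2
i=cv2.imread('pics/w6.png')[60:340,180:460]
cv2.imwrite('pics/w6z.png',cv2.resize(i,(560,560),interpolation=cv2.INTER_CUBIC))"
```

```text
wrist [283.3 183.3] 889 [ 453.1 -103.6] corr [ 456.4 -103.2]
wrist [527.9 282.3] 1734 [540.4 257.6] corr [547.2 273.3]
wrist [541.7 338.2] 277 [649.4 368.6] corr [660.9 389. ]
top [164.4 204.6] 135 [584.3 349.7]
top [164.2 228.2] 134 [518.9 347.3]
[ 457.6 -104.3  258.2] 8.081695072999025 36.3167
yaw now 8.11 spin 0.11 tilt [-1.  0. -0.] at [ 457.6 -104.2  258.2] shift tool [195.2  -0.2  -0.2]
```

View pics/w6z.png

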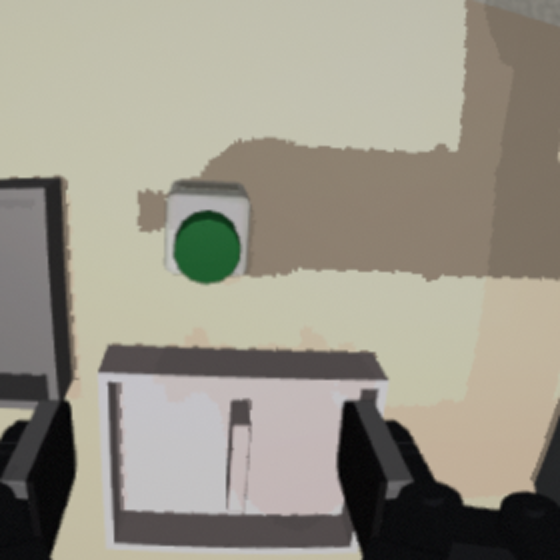

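Emit:
drive_tool:
  motion:
    - [15,0.5,-0.7,0]
    - [25,0,0,0]
    - [35,0,0,0]
    - [35,0,0,0]
    - [30,0,0,0]
    - [25,0,0,0]
    - [19,0,0,0]
    - [11,0,0,0]
    - [0,0,0,0]
    - [0,0,0,0]

```text
clock: 37.15
position: [456.8, -104.1, 63.0]
ee_rot: [-0.05, 0.706, 0.05, 0.705]
contact_force: [-0.6, 1.1, -0.2]
gripper_width: 64.9
```

Emit:
drive_tool:
  motion:
    - [0,0,0,0]
    - [0,0,0,0]
    - [0,0,0,0]
    - [0,0,0,0]
    - [0,0,0,0]
    - [0,0,0,0]
  grip: 0

```text
clock: 37.65
position: [457.8, -104.2, 64.6]
ee_rot: [-0.05, 0.704, 0.05, 0.706]
contact_force: [-0.6, 1.8, 7.2]
gripper_width: 32.5
```

Emit:
drive_tool:
  motion:
    - [-10,0,0,0]
    - [-20,0,0,0]
    - [-35,0,0,0]
    - [-40,0,0,0]
    - [-40,0,0,0]
    - [-35,0,0,0]
    - [-20,0,0,6.9]
    - [0,0,0,0]
    - [0,0,0,0]

```text
clock: 38.4
position: [456.3, -104.2, 263.7]
ee_rot: [-0.007, 0.706, 0.008, 0.708]
contact_force: [-0.2, 0.1, -2.4]
gripper_width: 32.3
```

```bash
python3 -c "
from h import *
print(arm.read_state()['gripper_width'],arm.read_state()['contact_force'])
plan(517,236,149,1.2)"
```

```text
32.322958442232576 [-0.2  0.1 -2.4]
yaw now 1.24 spin 0.04 tilt [-1.  0.  0.] at [ 456.3 -104.2  263.7] shift tool [114.7 338.8  67.8]
```

Emit:
drive_tool:
  motion:
    - [0,18,4,0]
    - [0,35,7,0]
    - [0,39,8,0]
    - [0,39,8,0]
    - [0,39,8,0]
    - [0,39,8,0]
    - [0,39,8,0]
    - [0,37,7,0]
    - [0,30,6,0]
    - [0,23.8,3.8,0]

```text
clock: 39.23
position: [516.3, 237.8, 259.8]
ee_rot: [-0.009, 0.709, 0.007, 0.705]
contact_force: [-0.7, -0.1, -1.8]
gripper_width: 32.2
```

Emit:
drive_tool:
  motion:
    - [0,0,0,0]
    - [15,0,0,0]
    - [25,0,0,0]
    - [25,0,0,0]
    - [20,0,0,0]
    - [12,0,0,0]
    - [6,0,0,0]
    - [3,0,0,0]
    - [0,0,0,0]
    - [0,0,0,0]

```text
clock: 40.07
position: [517.6, 235.7, 157.6]
ee_rot: [-0.007, 0.707, 0.008, 0.707]
contact_force: [1.1, -0.3, -1.9]
gripper_width: 32.2
```

```bash
python3 -c "
from h import *
plan(517,236,149,1.2)"
```

```text
yaw now 1.21 spin 0.01 tilt [-1.  0.  0.] at [517.6 235.7 157.6] shift tool [ 8.6  0.3 -0.6]
```

Emit:
drive_tool:
  motion:
    - [4,0,0,0]
    - [3,0,0,0]
    - [1,0,0,0]
    - [0.5,0,0,0]
    - [0,0,0,0]
    - [0,0,0,0]

```text
clock: 40.57
position: [517.8, 236.1, 150.7]
ee_rot: [-0.007, 0.706, 0.008, 0.708]
contact_force: [-1.7, -0.0, 5.3]
gripper_width: 32.5
```

Emit:
drive_tool:
  motion:
    - [0,0,0,0]
    - [0,0,0,0]
    - [0,0,0,0]
    - [0,0,0,0]
    - [-15,0,0,0]
    - [-35,0,0,0]
    - [-40,0,0,0]
    - [-40,0,0,0]
    - [-40,0,0,0]
    - [0,0,0,0]
  grip: 65

```text
clock: 41.4
position: [520.8, 237.0, 328.7]
ee_rot: [-0.005, 0.701, 0.011, 0.713]
contact_force: [1.4, 0.2, 1.7]
gripper_width: 65.1
```

Emit:
drive_tool:
  motion:
    - [0,15,-20,0]
    - [0,15,-30,0]
    - [0,0,-30,0]
    - [0,0,-20,0]
    - [0,0,0,0]
    - [0,0,0,0]
    - [0,0,0,0]

```text
clock: 41.98
position: [417.1, 263.8, 318.8]
ee_rot: [-0.007, 0.707, 0.008, 0.707]
contact_force: [0.6, 0.2, -0.5]
gripper_width: 64.9
```

```bash
python3 snap.py w7
```

```text
[417.1 263.8 318.8] 1.2113477345276975 42.0333
```

View pics/w7.png

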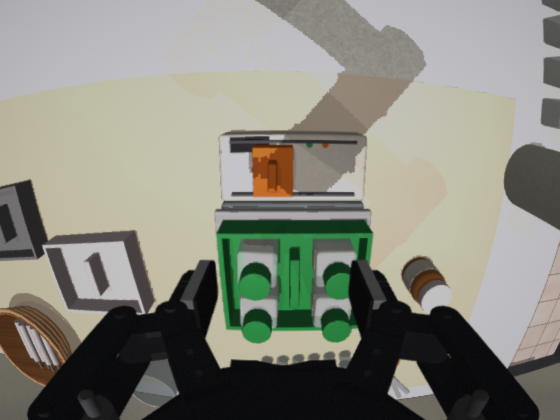

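Emit:
drive_tool:
  motion:
    - [0,-20,11,0]
    - [0,-35,20,0]
    - [0,-36,20,0]
    - [0,-36,20,0]
    - [0,-36,20,0]
    - [0,-36,20,0]
    - [0,-36,20,0]
    - [0,-36,20,0]
    - [0,-33,18,0]
    - [0,-24,12,0]

```text
clock: 42.87
position: [606.4, -64.3, 317.4]
ee_rot: [-0.006, 0.708, 0.006, 0.707]
contact_force: [0.1, 0.4, 0.0]
gripper_width: 65.1
```

Emit:
drive_tool:
  motion:
    - [5,0,0,-4.8]
    - [10,0,0,0]
    - [10,0,0,0]
    - [0,0,0,0]
    - [0,0,0,0]
    - [0,0,0,0]
  grip: 85

```text
clock: 43.37
position: [604.6, -59.8, 294.1]
ee_rot: [-0.037, 0.706, 0.037, 0.706]
contact_force: [0.1, 0.2, 0.1]
gripper_width: 84.9
```

```bash
python3 snap.py w8;python3 -c "
import cv2
i=cv2.imread('pics/w8.png')[60:320,0:400]
cv2.imwrite('pics/w8z.png',cv2.resize(i,(800,520),interpolation=cv2.INTER_CUBIC))"
```

```text
[604.6 -59.8 294.1] 6.043534772645848 43.4167
```

View pics/w8z.png

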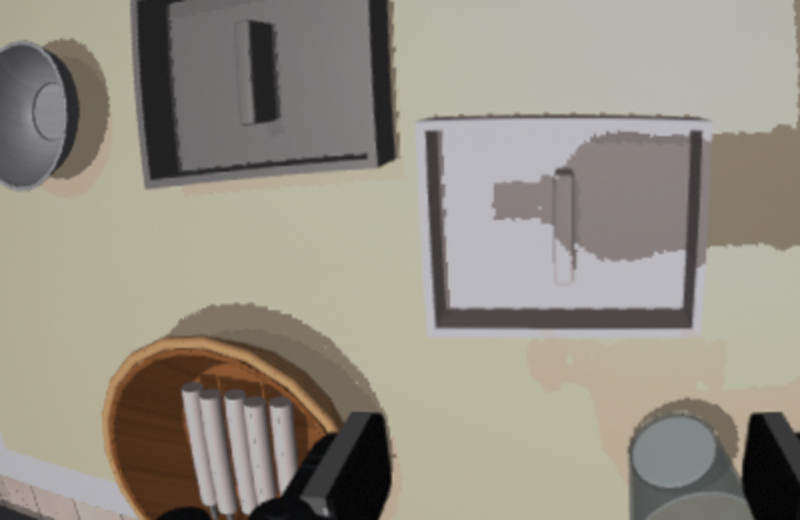

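Run:
```python
from rect import *
f=lambda a:(np.float64(a)+.5)/2-.5+np.array([0,60])
rect('w8',f([(699,333),(431,335),(416,119),(712,120)]),45)
d=np.load("pics/w8.npz");ps=(d['R'],d['p'])
print(cast('wrist',f([(564,170),(564,284)]),42,ps))
plan(612,-61,15,6.5)
```

```text
[[669.0, 35.5], [688.7, -139.4], [549.9, -156.1], [531.9, 22.1]] c [609.9 -59.5  45. ] sz 138.78545278532064 177.53343259607274 yaw 6.201740569902111 6.103435781239641
[[573.6 -63.5  42. ]
 [645.8 -56.   42. ]]
yaw now 6.05 spin -0.45 tilt [-1. -0.  0.] at [604.7 -59.8 294.5] shift tool [279.5  -2.    7.1]
```

Emit:
drive_tool:
  motion:
    - [30,-1.5,8,0]
    - [35,0,0,0]
    - [40,0,0,0]
    - [40,0,0,0]
    - [40,0,0,0]
    - [35,0,0,0]
    - [30,0,0,0]
    - [20,0,0,0]
    - [8.5,0,0,0]
    - [0,0,0,0]

```text
clock: 44.25
position: [611.8, -60.8, 13.7]
ee_rot: [-0.037, 0.707, 0.037, 0.705]
contact_force: [-0.1, -0.6, 0.0]
gripper_width: 85.1
```

Emit:
drive_tool:
  motion:
    - [0,0,0,0]
    - [0,0,0,0]
    - [0,0,0,0]
    - [0,0,0,0]
    - [0,0,0,0]
    - [0,0,0,0]
    - [0,0,0,0]
    - [0,0,0,0]
    - [0,0,0,0]
  grip: 0

```text
clock: 45.0
position: [613.2, -61.1, 16.2]
ee_rot: [-0.037, 0.706, 0.037, 0.707]
contact_force: [-1.3, 1.1, 6.0]
gripper_width: 10.9
```

Emit:
drive_tool:
  motion:
    - [-5,0,0,0]
    - [-10,0,0,0]
    - [-20,0,0,0]
    - [-30,0,0,0]
    - [-30,0,0,0]
    - [-20,0,0,0]
    - [-10,0,0,0]
    - [0,0,0,0]
    - [0,0,0,0]
    - [0,0,0,0]

```text
clock: 45.83
position: [611.2, -61.1, 138.1]
ee_rot: [-0.037, 0.708, 0.037, 0.705]
contact_force: [0.2, -0.5, -3.5]
gripper_width: 10.7
```

```bash
python3 -c "
from h import *
print(arm.read_state()['gripper_width'],arm.read_state()['contact_force'])
plan(525.2,-273.9,61,6.2)"
```

```text
10.671333653800682 [ 0.2 -0.5 -3.5]
yaw now 5.97 spin -0.23 tilt [-1.  0. -0.] at [611.2 -61.1 138.1] shift tool [  77.1 -202.2 -108.5]
```

Emit:
drive_tool:
  motion:
    - [0,-12,-6,-0.2]
    - [0,-25,-13,0]
    - [0,-32,-17,0]
    - [0,-34,-18,0]
    - [0,-34,-18,0]
    - [0,-30,-16,0]
    - [0,-23,-13,0]
    - [0,-12,-8,0]
    - [0,0,0,0]
    - [0,0,0,0]

```text
clock: 46.67
position: [525.0, -274.3, 139.1]
ee_rot: [-0.037, 0.707, 0.038, 0.705]
contact_force: [0.3, 1.2, -2.6]
gripper_width: 11.0
```

Emit:
drive_tool:
  motion:
    - [10,0,0,0]
    - [20,0,0,0]
    - [20,0,0,0]
    - [12,0,0,0]
    - [5,0,0,0]
    - [0,0,0,0]
    - [0,0,0,0]
    - [0,0,0,0]
    - [0,0,0,0]

```text
clock: 47.42
position: [527.0, -273.7, 74.4]
ee_rot: [-0.039, 0.705, 0.038, 0.707]
contact_force: [-0.4, 0.3, -1.7]
gripper_width: 11.0
```

```bash
python3 -c "
from h import *
plan(524.3,-273.9,61,6.2)"
```

```text
yaw now 6.24 spin 0.04 tilt [-1. -0.  0.] at [ 527.  -273.7   74.4] shift tool [13.4  0.1 -2.7]
```

Emit:
drive_tool:
  motion:
    - [4,0,-2.2,0]
    - [4,0,0,0]
    - [0,0,0,0]
    - [0,0,0,0]
    - [0,0,0,0]

```text
clock: 47.83
position: [523.9, -274.1, 65.3]
ee_rot: [-0.038, 0.706, 0.038, 0.706]
contact_force: [0.7, -0.8, -2.6]
gripper_width: 11.0
```

Emit:
drive_tool:
  motion:
    - [2,0,0,0]
    - [2,0,0,0]
    - [1,0,0,0]
    - [1,0,0,0]
    - [0,0,0,0]
    - [0,0,0,0]

```text
clock: 48.33
position: [524.3, -274.1, 61.2]
ee_rot: [-0.039, 0.706, 0.038, 0.706]
contact_force: [-3.5, 2.2, 7.7]
gripper_width: 10.8
```

```bash
python3 -c "
from h import *
print(arm.read_state()['contact_force'])
plan(524.3,-273.9,61,6.2)"
```

```text
[-3.5  2.2  7.7]
yaw now 6.24 spin 0.04 tilt [-1. -0.  0.] at [ 524.3 -274.1   61.2] shift tool [0.2 0.2 0.1]
```

Emit:
drive_tool:
  motion:
    - [0,0,0,0]
    - [0,0,0,0]
    - [0,0,0,0]
    - [0,0,0,0]
    - [0,0,0,0]
    - [0,0,0,0]
  grip: 85

```text
clock: 48.83
position: [523.9, -274.0, 59.1]
ee_rot: [-0.038, 0.706, 0.038, 0.706]
contact_force: [-0.3, -0.3, 0.1]
gripper_width: 81.7
```

Emit:
drive_tool:
  motion:
    - [-15,0,0,0]
    - [-35,0,0,0]
    - [-40,0,0,0]
    - [-40,0,0,0]
    - [-40,0,0,0]
    - [-30,0,0,0]
    - [0,30,-25,0]
    - [0,35,-30,0]
    - [0,35,-30,0]
    - [0,35,-30,0]

```text
clock: 49.67
position: [403.1, -160.5, 259.0]
ee_rot: [-0.038, 0.706, 0.038, 0.706]
contact_force: [-0.0, 1.4, 1.1]
gripper_width: 85.2
```

Emit:
drive_tool:
  motion:
    - [0,35,0,0]
    - [0,0,0,0]
    - [0,0,0,0]
    - [0,0,0,0]

```text
clock: 50.0
position: [401.3, -126.4, 259.6]
ee_rot: [-0.039, 0.706, 0.038, 0.706]
contact_force: [1.0, -0.2, -0.3]
gripper_width: 85.0
```

```bash
python3 snap.py w9;python3 -c "
from h import *
i=cv2.imread('pics/w9.png')
s=arm.get_image('scene')[:,:,::-1]; cv2.imwrite('pics/s9.png',s)
a=cv2.resize(s[145:245,125:225],(400,400),interpolation=2)
b=cv2.resize(i[90:350,60:260],(400,520),interpolation=2)
cv2.imwrite('pics/w9z.png',np.hstack([cv2.copyMakeBorder(a,0,120,0,0,0),b]))"
```

```text
[ 401.3 -126.4  259.6] 6.248481126532864 50.05
```

View pics/w9z.png

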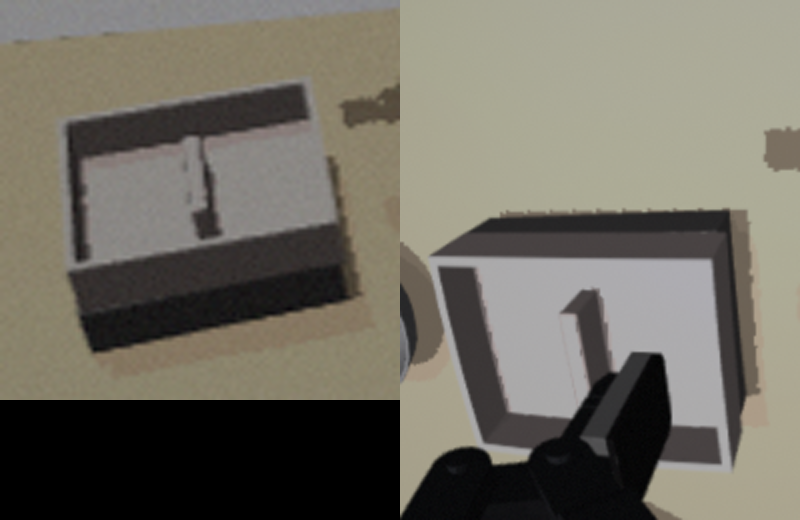

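Run:
```python
from rect import *
d=np.load("pics/w7.npz");ps=(d['R'],d['p'])
im=cv2.imread("pics/w7.png")[:,:,::-1].copy()
crop=im[125:215,205:380];h=cv2.cvtColor(crop,cv2.COLOR_RGB2HSV)
print("fin pts",cast('wrist',[(272,162),(272,190),(268,176),(276,176)],116,ps))
rect('w7',[(369,211),(216,211),(220,134),(364,134)],80)
C=cast('wrist',[(216,211),(369.5,211)],80,ps);print("plate near",C)
b,l=blobs(im,(5,150,80),(18,255,255),200);print([(c,s) for c,s in b])
plan(418,251,160,1.2)
```

```text
fin pts [[398.4 252.7 116. ]
 [429.7 253.1 116. ]
 [414.  248.6 116. ]
 [413.8 257.3 116. ]]
[[464.1, 375.1], [467.9, 181.9], [371.8, 189.7], [367.6, 360.4]] c [417.8 276.8  80. ] sz 96.44254784488585 182.02545312376176 yaw 2.027264800377287 1.259951358310751
plate near [[467.9 181.9  80. ]
 [464.1 375.7  80. ]]
[(array([272.6, 170.3]), array([ 252,  145,   41,   51, 1973], dtype=int32)), (array([425. , 282.1]), array([414, 274,  30,  27, 205], dtype=int32)), (array([ 37.1, 373.2]), array([ 14, 362,  40,  23, 341], dtype=int32))]
yaw now 6.13 spin 4.93 tilt [-1. -0. -0.] at [ 401.3 -127.1  259.1] shift tool [ 99.1 377.7  24.6]
```

Emit:
drive_tool:
  motion:
    - [0,20,0,4.9]
    - [0,38,2,0]
    - [0,38,3,0]
    - [0,38,3,0]
    - [0,38,3,0]
    - [0,38,3,0]
    - [0,38,3,0]
    - [0,38,3,0]
    - [0,38,3,0]
    - [0,30,2,0]
  grip: 50

```text
clock: 50.93
position: [417.1, 229.9, 258.7]
ee_rot: [-0.008, 0.707, 0.007, 0.707]
contact_force: [0.5, -0.9, -0.6]
gripper_width: 50.5
```

Emit:
drive_tool:
  motion:
    - [15,20,0,0]
    - [20,4,0,0]
    - [25,0,0,0]
    - [25,0,0,0]
    - [14,0,0,0]
    - [0,0,0,0]
    - [0,0,0,0]
    - [0,0,0,0]

```text
clock: 51.6
position: [416.9, 252.1, 161.1]
ee_rot: [-0.007, 0.707, 0.008, 0.708]
contact_force: [0.4, 0.7, 0.0]
gripper_width: 50.2
```

```bash
python3 -c "
from h import *
plan(418,250.5,92,1.2)"; python3 snap.py w10
```

```text
yaw now 1.25 spin 0.05 tilt [-1.  0.  0.] at [416.9 252.1 161.1] shift tool [69.1 -1.6  1.1]
[416.9 252.1 161.1] 1.2463985695850563 51.65
```

View pics/w10.png

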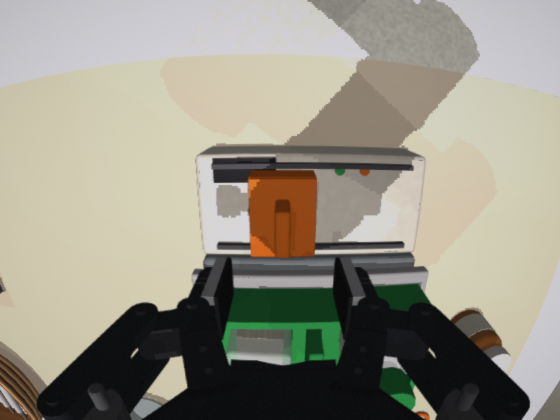

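Run:
```python
from rect import *
d=np.load("pics/w10.npz");ps=(d['R'],d['p'])
print(cast('wrist',[(282.5,208),(282.5,255),(274,230),(290.5,230)],116,ps))
rect('w10',[(315,256),(251,257),(249,178),(316,178)],86)
```

```text
[[397.6 252.2 116. ]
 [429.4 252.9 116. ]
 [412.2 247.2 116. ]
 [411.9 257.5 116. ]]
[[445.0, 277.6], [446.8, 229.6], [386.4, 229.0], [385.4, 275.0]] c [415.9 252.8  86. ] sz 60.04133886036237 46.99654126211156 yaw 1.5207051633276911 1.6810542201967442
```

Emit:
drive_tool:
  motion:
    - [15,0,-1,0]
    - [20,0,0,0]
    - [17,0,0,0]
    - [10,0,0,0]
    - [7,0,0,0]
    - [0,0,0,0]
    - [0,0,0,0]
    - [0,0,0,0]

```text
clock: 52.32
position: [415.4, 252.6, 92.4]
ee_rot: [-0.007, 0.706, 0.009, 0.708]
contact_force: [-0.4, -0.4, -1.2]
gripper_width: 49.8
```

Emit:
drive_tool:
  motion:
    - [0,0,0,0]
    - [0,0,0,0]
    - [0,0,0,0]
    - [0,0,0,0]
    - [0,0,0,0]
    - [0,0,0,0]
    - [0,0,0,0]
  grip: 0

```text
clock: 52.9
position: [414.8, 252.0, 91.9]
ee_rot: [-0.008, 0.707, 0.008, 0.707]
contact_force: [-1.6, -0.6, 6.0]
gripper_width: 9.0
```

Emit:
drive_tool:
  motion:
    - [0,4,0,0]
    - [0,7,0,0]
    - [0,9,0,0]
    - [0,9,0,0]
    - [0,9,0,0]
    - [0,7,0,0]
    - [0,5,0,0]
    - [0,3,0,0]
    - [0,0,0,0]
    - [0,0,0,0]

```text
clock: 53.73
position: [413.7, 305.6, 91.9]
ee_rot: [-0.008, 0.707, 0.009, 0.707]
contact_force: [-0.9, 0.5, 5.2]
gripper_width: 8.6
```

Moved 53 mm without a stop yet; creep on until the force shows the stop.

Emit:
drive_tool:
  motion:
    - [0,2,0,0]
    - [0,2,0,0]
    - [0,1,0,0]
    - [0,0,0,0]
    - [0,0,0,0]

```text
clock: 54.15
position: [413.5, 307.0, 91.9]
ee_rot: [-0.01, 0.707, 0.006, 0.707]
contact_force: [3.5, -8.3, 8.6]
gripper_width: 9.0
```

Emit:
drive_tool:
  motion:
    - [0,1,0,0]
    - [0,1,0,0]
    - [0,1,0,0]
    - [0,0,0,0]
    - [0,0,0,0]

```text
clock: 54.57
position: [413.4, 307.3, 91.8]
ee_rot: [-0.012, 0.708, 0.004, 0.706]
contact_force: [5.5, -15.3, 10.8]
gripper_width: 8.7
```

Emit:
drive_tool:
  motion:
    - [0,-1,0,0]
    - [0,-2,0,0]
    - [0,0,0,0]
    - [0,0,0,0]

```text
clock: 54.9
position: [413.5, 307.0, 91.9]
ee_rot: [-0.01, 0.707, 0.006, 0.707]
contact_force: [2.4, -9.0, 8.2]
gripper_width: 9.1
```

Emit:
drive_tool:
  motion:
    - [0,0,0,0]
    - [0,0,0,0]
    - [0,0,0,0]
    - [0,0,0,0]
    - [-15,0,0,0]
    - [-25,0,0,0]
    - [-25,-20,0,0]
    - [0,-35,0,0]
    - [0,0,0,0]
    - [0,0,0,0]
  grip: 50

```text
clock: 55.73
position: [414.3, 254.0, 156.6]
ee_rot: [-0.007, 0.707, 0.008, 0.707]
contact_force: [-0.3, 1.1, -0.4]
gripper_width: 49.9
```

```bash
python3 snap.py w11
python3 - <<'E'
from rect import *
im=cv2.imread("pics/w11.png")[:,:,::-1].copy();d=np.load("pics/w11.npz");ps=(d['R'],d['p'])
for lo,hi,z in(((45,90,40),(90,255,255),77),((5,150,80),(18,255,255),86)):
    for c,st in blobs(im,lo,hi,60)[0]: print(c,st,cast('wrist',c,z,ps)[0])
i=im[130:290,160:440,::-1]
cv2.imwrite('pics/w11z.png',cv2.resize(i,(700,400),interpolation=2))
E
```

```text
[414.3 254.  156.6] 1.2166880704953795 55.7833
[272.8 218. ] [ 254  199   38   39 1155] [414.3 247.6  77. ]
[400.8 298.6] [377 290  47  21 619] [486.5 357.7  77. ]
[288.6 323.1] [ 221  294  122   72 5862] [510.1 261.8  77. ]
[398.6 389.1] [380 375  36  36 750] [610.3 384.   77. ]
[354.7 216.8] [ 319  174   72   89 5164] [409.  305.6  86. ]
[489.4 345.3] [478 340  23  14 204] [551.2 474.4  86. ]
[  6.9 415.3] [  0 406  22  14 136] [ 807.9 -234.8   86. ]
```

View pics/w11z.png

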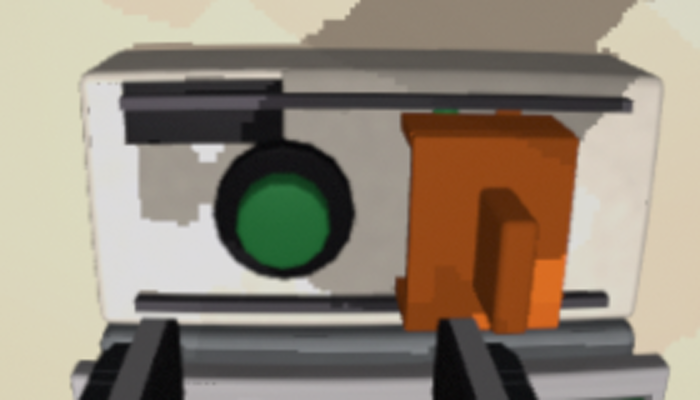

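Emit:
drive_tool:
  motion:
    - [0,-6.4,1.3,0]
    - [10,0,0,0]
    - [20,0,0,0]
    - [20,0,0,0]
    - [12,0,0,0]
    - [10,0,0,0]
    - [0,0,0,0]
    - [0,0,0,0]
    - [0,0,0,0]
  grip: 0

```text
clock: 56.53
position: [416.3, 249.1, 84.6]
ee_rot: [-0.008, 0.707, 0.008, 0.707]
contact_force: [0.1, 0.1, 0.2]
gripper_width: -0.2
```

```bash
python3 -c "
from h import *
plan(415.5,247.6,71,1.2);print(arm.read_state()['gripper_width'],arm.read_state()['contact_force'])"
```

```text
yaw now 1.35 spin 0.15 tilt [-1.  0.  0.] at [416.3 249.1  84.6] shift tool [13.6 -1.5 -0.9]
-0.17737694925172565 [0.1 0.1 0.2]
```

Emit:
drive_tool:
  motion:
    - [4,-1.5,-0.8,0]
    - [4,0,0,0]
    - [2,0,0,0]
    - [2,0,0,0]
    - [0,0,0,0]
    - [0,0,0,0]

```text
clock: 57.03
position: [415.4, 247.3, 72.7]
ee_rot: [-0.008, 0.707, 0.008, 0.707]
contact_force: [-1.0, 0.7, 5.0]
gripper_width: 0.3
```

Emit:
drive_tool:
  motion:
    - [1,0,0,0]
    - [1,0,0,0]
    - [0,0,0,0]
    - [0,0,0,0]

```text
clock: 57.37
position: [415.5, 247.3, 71.1]
ee_rot: [-0.008, 0.707, 0.008, 0.707]
contact_force: [-2.3, 0.6, 8.2]
gripper_width: -0.0
```

Emit:
drive_tool:
  motion:
    - [1,0,0,0]
    - [1,0,0,0]
    - [0,0,0,0]
    - [0,0,0,0]
    - [0,0,0,0]

```text
clock: 57.78
position: [415.5, 247.3, 70.8]
ee_rot: [-0.008, 0.707, 0.009, 0.708]
contact_force: [-6.9, -1.6, 21.7]
gripper_width: -0.1
```

Emit:
drive_tool:
  motion:
    - [-3,0,0,0]
    - [-10,0,0,0]
    - [-25,0,0,0]
    - [-30,0,0,0]
    - [-17,0,0,0]
    - [0,0,0,0]
    - [0,0,0,0]

```text
clock: 58.37
position: [415.2, 247.0, 153.6]
ee_rot: [-0.007, 0.707, 0.008, 0.707]
contact_force: [0.2, -0.2, -0.3]
gripper_width: -0.0
```

Emit:
drive_tool:
  motion:
    - [0,15,0,0]
    - [0,25,0,0]
    - [0,19,0,0]
    - [0,0,0,0]
    - [0,0,0,0]
    - [0,0,0,0]
  grip: 50

```text
clock: 58.87
position: [413.3, 305.8, 152.2]
ee_rot: [-0.009, 0.708, 0.008, 0.706]
contact_force: [-0.6, -0.5, -0.2]
gripper_width: 49.9
```

```bash
python3 -c "
from h import *
plan(415,306.5,92,1.2);print(arm.read_state()['gripper_width'],arm.read_state()['contact_force'])"
```

```text
yaw now 1.33 spin 0.13 tilt [-1. -0. -0.] at [413.3 305.8 152.2] shift tool [60.2  0.6  1.8]
49.92851605612575 [-0.6 -0.5 -0.2]
```

Emit:
drive_tool:
  motion:
    - [10,0.6,1.8,0]
    - [18,0,0,0]
    - [18,0,0,0]
    - [9,0,0,0]
    - [5,0,0,0]
    - [0,0,0,0]
    - [0,0,0,0]
    - [0,0,0,0]

```text
clock: 59.53
position: [416.2, 307.1, 94.1]
ee_rot: [-0.008, 0.707, 0.009, 0.708]
contact_force: [-0.1, -0.1, -0.1]
gripper_width: 49.8
```

Emit:
drive_tool:
  motion:
    - [0,0,0,0]
    - [0,0,0,0]
    - [0,0,0,0]
    - [0,0,0,0]
    - [0,0,0,0]
    - [0,0,0,0]
    - [0,0,0,0]
  grip: 0

```text
clock: 60.12
position: [415.8, 306.7, 93.9]
ee_rot: [-0.008, 0.707, 0.008, 0.707]
contact_force: [-1.5, -2.0, 4.7]
gripper_width: 8.8
```

Emit:
drive_tool:
  motion:
    - [0,-4,0,0]
    - [0,-7,0,0]
    - [0,-9,0,0]
    - [0,-9,0,0]
    - [0,-9,0,0]
    - [0,-8,0,0]
    - [0,-6,0,0]
    - [0,-4,0,0]
    - [0,0,0,0]
    - [0,0,0,0]

```text
clock: 60.95
position: [417.0, 250.4, 93.9]
ee_rot: [-0.008, 0.707, 0.008, 0.707]
contact_force: [-1.2, -0.7, 6.4]
gripper_width: 8.7
```

Emit:
drive_tool:
  motion:
    - [0,-2,0,0]
    - [0,-2,0,0]
    - [0,-1,0,0]
    - [0,0,0,0]
    - [0,0,0,0]

```text
clock: 61.37
position: [417.2, 246.6, 93.9]
ee_rot: [-0.007, 0.707, 0.009, 0.707]
contact_force: [-2.8, 2.6, 5.5]
gripper_width: 8.9
```

Emit:
drive_tool:
  motion:
    - [0,-1,0,0]
    - [0,-1,0,0]
    - [0,-1,0,0]
    - [0,0,0,0]
    - [0,0,0,0]

```text
clock: 61.78
position: [417.3, 246.2, 94.0]
ee_rot: [-0.006, 0.706, 0.011, 0.708]
contact_force: [-6.9, 9.6, 3.2]
gripper_width: 8.5
```

Emit:
drive_tool:
  motion:
    - [0,-1,0,0]
    - [0,0,0,0]
    - [0,1,0,0]
    - [0,1,0,0]
    - [0,0,0,0]

```text
clock: 62.2
position: [417.3, 246.4, 93.9]
ee_rot: [-0.007, 0.706, 0.01, 0.708]
contact_force: [-6.5, 6.2, 4.6]
gripper_width: 8.7
```

Emit:
drive_tool:
  motion:
    - [0,0,0,0]
    - [0,0,0,0]
    - [0,0,0,0]
    - [0,0,0,0]
    - [-15,0,0,0]
    - [-30,0,0,0]
    - [-40,0,0,0]
    - [-40,0,0,0]
    - [-40,0,0,0]
    - [0,0,0,0]
  grip: 50

```text
clock: 63.03
position: [420.8, 245.8, 267.0]
ee_rot: [-0.005, 0.702, 0.012, 0.712]
contact_force: [2.4, 1.3, 0.7]
gripper_width: 50.0
```

Emit:
drive_tool:
  motion:
    - [-10,-20,0,0]
    - [-15,-40,0,0]
    - [0,-40,0,0]
    - [0,-40,0,0]
    - [0,0,0,0]
    - [0,0,0,0]
    - [0,0,0,0]

```text
clock: 63.62
position: [420.3, 104.4, 282.7]
ee_rot: [-0.008, 0.707, 0.008, 0.707]
contact_force: [-1.0, -0.0, 0.7]
gripper_width: 50.1
```

Run:
```python
from h import *
t=arm.get_image('top')[:,:,::-1];s=arm.get_image('scene')[:,:,::-1];print(pose()[1])
a=cv2.resize(t[180:300,145:245],(400,480),interpolation=2)
b=cv2.resize(s[115:235,315:415],(400,480),interpolation=2)
c=cv2.resize(s[145:245,125:225],(400,400),interpolation=2)
cv2.imwrite('pics/f.png',np.hstack([a,b])); cv2.imwrite('pics/f2.png',s)
f=lambda q,o:(np.float64(q)+.5)/4-.5+o
for cc,st in blobs(t[:,:,::-1].copy(),(5,150,80),(18,255,255),60)[0]: 
    if 150<cc[0]<245 and 240<cc[1]<290: print("hood",cc,cast('top',cc,86))
```

```text
[420.4 105.3 282.6]
hood [198.5 262.4] [[427.3 249.5  86. ]]
```

View pics/f.png

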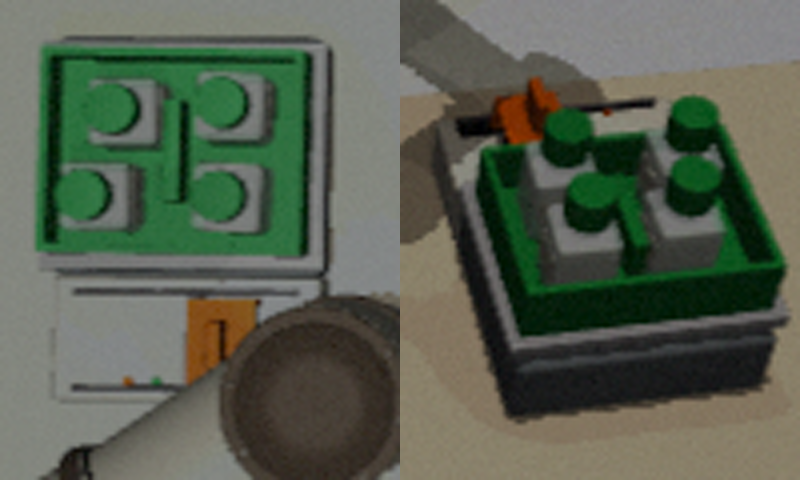

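Run:
```python
from h import *
t=arm.get_image('top');s=arm.get_image('scene')
f=lambda q,o:(np.float64(q)+.5)/4-.5+o
C=cast('top',f([(42,45),(309,49),(306,254),(38,251)],(145,180)),125);print("tray top",C.mean(0),C)
sc=cast('scene',f([(783,265),(522,290),(482,150),(714,112)],(215,115)),125);print("tray scene",sc.mean(0),sc)
P=cast('scene',f([(788,320),(515,350)],(215,115)),80);print("plate far corners scene",P)
P=cast('top',f([(327,43),(326,272),(40,268)],(145,180)),80);print("plate top",P)
print("caps top",cast('top',f([(110,108),(223,102),(217,196),(83,195)],(145,180)),178))
print("caps scene",cast('scene',f([(593,186),(695,170),(568,122),(692,108)],(215,115)),178))
```

```text
tray top [550.4 275.6 125. ] [[618.8 368.2 125. ]
 [621.1 186.3 125. ]
 [482.5 183.2 125. ]
 [479.2 364.6 125. ]]
tray scene [545.4 276.7 125. ] [[616.3 367.1 125. ]
 [615.8 187.  125. ]
 [483.4 188.3 125. ]
 [466.2 364.4 125. ]]
plate far corners scene [[628.6 377.6  80. ]
 [630.8 184.2  80. ]]
plate top [[629.9 180.4  80. ]
 [470.2 175.3  80. ]
 [467.  375.   80. ]]
caps top [[574.  307.1 178. ]
 [580.  233.4 178. ]
 [518.7 234.9 178. ]
 [516.8 322.3 178. ]]
caps scene [[577.  237.2 178. ]
 [571.1 308.3 178. ]
 [515.9 235.4 178. ]
 [513.1 323.3 178. ]]
```

Emit:
drive_tool:
  motion:
    - [-5,10,8,0]
    - [-5,20,15,0]
    - [-5,25,19,0]
    - [-5,25,19,0]
    - [0,25,19,0]
    - [0,25,19,0]
    - [0,22,17,0]
    - [0,15,11,0]
    - [0,5,4,0]
    - [0,0,0,0]

```text
clock: 64.65
position: [547.5, 281.5, 301.2]
ee_rot: [-0.009, 0.708, 0.008, 0.706]
contact_force: [0.5, -0.3, 0.0]
gripper_width: 50.0
```

Emit:
drive_tool:
  motion:
    - [0,0,0,0]
    - [0,0,0,0]
    - [0,0,0,0]

```text
clock: 64.9
position: [546.8, 278.9, 303.6]
ee_rot: [-0.008, 0.707, 0.008, 0.707]
contact_force: [0.2, -1.3, -0.6]
gripper_width: 49.9
```

```bash
python3 snap.py w12
cat > tray.py <<'E'
import sys
from rect import *
for n in sys.argv[1:]:
    im=cv2.imread(f"pics/{n}.png")[:,:,::-1].copy();d=np.load(f"pics/{n}.npz");ps=(d['R'],d['p'])
    m=cv2.inRange(cv2.cvtColor(im,cv2.COLOR_RGB2HSV),np.array((50,90,30)),np.array((85,255,255)))
    l=cv2.connectedComponentsWithStats(m); k=1+l[2][1:,4].argmax(); m=np.uint8(l[1]==k)*255
    c=max(cv2.findContours(m,cv2.RETR_EXTERNAL,cv2.CHAIN_APPROX_NONE)[0],key=cv2.contourArea)[:,0]
    C=cast('wrist',c,125,ps)[:,:2]; a=np.radians(1.25); Q=C@np.array([[np.cos(a),-np.sin(a)],[np.sin(a),np.cos(a)]])
    # edge positions: robust outer line of each side (median over the middle of that side)
    q0=np.median(Q,0); lo,hi=np.percentile(Q,1,0),np.percentile(Q,99,0); mid=(lo+hi)/2
    r=[]
    for ax in(0,1):
        for sg,e in((-1,lo),(1,hi)):
            s=(abs(Q[:,ax]-e[ax])<8)&(abs(Q[:,1-ax]-mid[1-ax])<60); f=np.polyfit(Q[s,1-ax]-mid[1-ax],Q[s,ax],1) if s.sum()>20 else (np.nan,np.nan); r.append((round(f[1],1),round(float(np.degrees(np.arctan(f[0]))),2),int(s.sum())))
    mx,my=(r[0][0]+r[1][0])/2,(r[2][0]+r[3][0])/2
    print(n,r,"size",r[1][0]-r[0][0],r[3][0]-r[2][0],"centre",mx*np.cos(a)-my*np.sin(a),mx*np.sin(a)+my*np.cos(a))
E
python3 tray.py w4 w7 w12
```

```text
[546.8 278.9 303.6] 1.2905710373996278 64.95
w4 [(np.float64(482.7), -0.12, 134), (np.float64(622.0), -0.16, 118), (np.float64(180.2), 0.03, 120), (np.float64(358.0), 0.06, 121)] size 139.3 177.8 centre 546.3481700947874 281.0854132360434
w7 [(np.float64(467.9), -0.31, 108), (np.float64(642.3), -0.01, 31), (np.float64(180.3), 0.05, 82), (np.float64(354.1), -3.31, 33)] size 174.39999999999998 173.8 centre 549.1389639508227 279.2458563184366
w12 [(np.float64(482.5), 0.7, 122), (np.float64(621.6), 0.04, 109), (np.float64(178.9), -0.55, 111), (np.float64(356.4), -0.53, 111)] size 139.10000000000002 177.49999999999997 centre 546.0798730699635 279.6292138312671
```

Run:
```python
from h import *
s=arm.get_image('scene');o=cv2.imread('pics/s9.png')[:,:,::-1]
print("white region diff",np.abs(s[145:245,125:225].astype(int)-o[145:245,125:225]).mean(), (np.abs(s[145:245,125:225].astype(int)-o[145:245,125:225]).max(2)>60).sum())
for n,im in(("now",s),("start",cv2.imread('pics/scene0.png')[:,:,::-1].copy())):
    for c,st in blobs(im,(3,170,80),(18,255,255),60)[0]:
        if 320<c[0]<400 and c[1]<175: print(n,c,st)
im=cv2.imread("pics/w12.png")[:,:,::-1].copy();d=np.load("pics/w12.npz");ps=(d['R'],d['p'])
for c,st in blobs(im,(5,150,80),(18,255,255),200)[0]:
    print(c,st,cast('wrist',[(st[0],st[1]+st[3]-3),(st[0]+st[2],st[1]+st[3]-3)],86,ps))
```

```text
white region diff 3.0054666666666665 3
now [343.3 144.3] [339 138  11  13  87]
start [349.4 144.7] [340 135  20  18 186]
[255.8  60.1] [ 234   34   44   54 2266] [[444.8 224.4  86. ]
 [444.8 272.4  86. ]]
[433.6 207.4] [424 195  31  36 264] [[608.  461.2  86. ]
 [608.  508.7  86. ]]
[ 18.7 337.1] [  0 322  37  27 584] [[ 921.1 -339.    86. ]
 [ 880.2 -194.3   86. ]]
```

```bash
python3 -c "
from bench import arm
print(arm.job_done())"
```

```text
the job is handed in; nothing more can be done
None
```

The job is done and handed in at about 65 s of robot time; the hand-in reports no verdict.

- **Trays:** The green tray sits on the shaker plate. Its centre measured (546.1, 279.6) against about (546, 280.2) for the plate, with yaw within about 0.7°. The white tray is back flush on the grey one, seen from two views. I never moved the grey tray.
- **Bottles:** All four were present and stand upright in the green tray. Their caps measured in place at 178 mm height from two views. One bottle (about 574, 307) sits roughly 18 mm off where I put it, near the rib. It was probably knocked; the tray shifted about 1.5 mm, so I left it.
- **Lock and button:** The lock stood about 5 mm open at the start.
  - I slid it to its open stop (about 15 N).
  - I pressed the button until it bottomed, at 70.8 mm tip height and 22 N, then let it go.
  - I slid the lock back to its closed stop (about 10 N). The total travel was about 60 mm, and the final picture puts the hood about 5 mm nearer closed than at the start.

**Disagreements:**
- The top and scene cameras put the tray 2–4 mm off the plate centre in some directions. I trusted the wrist camera together with the touch positions.
- Cap positions in x differed by about 6 mm between the wrist and top views, mostly because the wrist mask included the cap's side.
- I approached neither the beaker, the amber jar nor the bowl, but I did not re-measure them at the end.

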